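Clear the fixture, check the cases, load the guide shoes

TASK

First use the scraper, not the fingers, to push all the metal chips off the fixture's apron into its trough, and put the scraper back standing on its rubber mat. Then lift the lids off all three cases and lay them on the bench, so that all three stand open together, and seat every stepped rectangular guide shoe you find (one or two) flat and square in a nest pocket, one to a pocket. Leave the round bush in its case, put a lid squarely back on every case, and leave the other things on the bench alone.

Things in the scene. Friction and masses are not known exactly. Their poses are not given: they have to be found in the camera images.
- fixture: Fixed steel fixture. Origin on the bench under the centre of its flat apron: 150 (x) by 160 (y) mm, top at 20 mm, strewn with chips, with a rail 7 mm wide, 10 mm high along each x side (136 mm clear between). At its +y end (y 80 to 155) a nest block, top at 36 mm, has two pockets; at the -y end (y = -80) the apron drops, open, into a chip trough. Axes along its sides.
- trough (a point): On the floor (4 mm above the bench) of the chip trough, which is 142 mm (x) by 81 mm (y, from y = -80 to -161 of the fixture) inside, with walls to 30 mm above the bench on its three outer sides; axes as the fixture's, so -y points from the apron to the trough.
- mat_top (a point): Centre of the top face of a thin fixed rubber mat, 90 (x) by 130 (y) by 4 mm, the scraper's place; 4 mm above the bench.
- scraper_grip (a point): Scraper block, 46 mm tall: a grey blade block 84 mm long (its x), 30 mm thick (y), 14 mm high, with on top a wooden grip 50 (x) by 22 (y) by 32 mm high. The point is the centre of the grip, 30 mm above the blade's bottom. 0.12 kg.
- chip_0_mid (a point): Loose steel chip about 16 x 16 x 8 mm, 12 g; the point is 4 mm above its underside. May be absent (3 to 5 are there).
- chip_1_mid (a point): Loose steel chip about 16 x 16 x 8 mm, 12 g; the point is 4 mm above its underside. May be absent (3 to 5 are there).
- chip_2_mid (a point): Loose steel chip about 16 x 16 x 8 mm, 12 g; the point is 4 mm above its underside. May be absent (3 to 5 are there).
- chip_3_mid (a point): Loose steel chip about 16 x 16 x 8 mm, 12 g; the point is 4 mm above its underside. May be absent (3 to 5 are there).
- chip_4_mid (a point): Loose steel chip about 16 x 16 x 8 mm, 12 g; the point is 4 mm above its underside. May be absent (3 to 5 are there).
- pocket_0 (a point): Centre of the floor of a nest pocket: 27 (x) by 43 (y) mm, 12 mm deep, 24 mm above the bench, mouth at 36 mm; axes as the fixture's. The two pockets are 72 mm apart along x.
- pocket_1 (a point): Centre of the floor of a nest pocket: 27 (x) by 43 (y) mm, 12 mm deep, 24 mm above the bench, mouth at 36 mm; axes as the fixture's. The two pockets are 72 mm apart along x.
- case_a_mouth (a point): Centre of the mouth of a fixed open-topped grey case, 90 (x) by 60 (y) by 40 mm high, walls and floor 3 mm; the point is level with the rim, 40 mm above the bench. x is its long side.
- case_b_mouth (a point): Centre of the mouth of a fixed open-topped grey case, 90 (x) by 60 (y) by 40 mm high, walls and floor 3 mm; the point is level with the rim, 40 mm above the bench. x is its long side.
- case_c_mouth (a point): Centre of the mouth of a fixed open-topped grey case, 90 (x) by 60 (y) by 40 mm high, walls and floor 3 mm; the point is level with the rim, 40 mm above the bench. x is its long side.
- lid_a_handle (a point): Loose lid, 0.12 kg, at first on a case; fits any case. Plate 96 (x) by 66 (y) by 5 mm; plug 78 by 48 by 6 mm beneath enters the case with 3 mm play all round. Black upright handle 14 (x) by 36 (y) by 22 mm high on top. The point is the handle's centre: 16 mm above the plate's underside (and the rim when shut), 22 mm above the bench when laid down.
- lid_b_handle (a point): Loose lid, 0.12 kg, at first on a case; fits any case. Plate 96 (x) by 66 (y) by 5 mm; plug 78 by 48 by 6 mm beneath enters the case with 3 mm play all round. Black upright handle 14 (x) by 36 (y) by 22 mm high on top. The point is the handle's centre: 16 mm above the plate's underside (and the rim when shut), 22 mm above the bench when laid down.
- lid_c_handle (a point): Loose lid, 0.12 kg, at first on a case; fits any case. Plate 96 (x) by 66 (y) by 5 mm; plug 78 by 48 by 6 mm beneath enters the case with 3 mm play all round. Black upright handle 14 (x) by 36 (y) by 22 mm high on top. The point is the handle's centre: 16 mm above the plate's underside (and the rim when shut), 22 mm above the bench when laid down.
- shoe_0_mid (a point): Steel guide shoe, 0.15 kg: 24 (x) by 40 (y) mm, 26 mm tall; upper 12 mm only 28 mm long in y (stepped ends). The point is its centre, 13 mm above its underside. It fits a pocket with 1.5 mm play all round, long side along the pocket's long side, either way round. Starts upright in a closed case, roughly along its y. May be absent (1 or 2 are there).
- shoe_1_mid (a point): Steel guide shoe, 0.15 kg: 24 (x) by 40 (y) mm, 26 mm tall; upper 12 mm only 28 mm long in y (stepped ends). The point is its centre, 13 mm above its underside. It fits a pocket with 1.5 mm play all round, long side along the pocket's long side, either way round. Starts upright in a closed case, roughly along its y. May be absent (1 or 2 are there).
- bush_mid (a point): The wrong part: plain round steel bush, 34 mm diameter, 24 mm tall, in one of the closed cases; the point is its centre. It stays there.
- torch: Black hand torch, 195 mm long, lying down; bystander, to be left alone. Origin at its underside.
- roller: Brass roller 26 mm wide, 46 mm tall, standing; bystander, to be left alone. Origin at its underside.
- spanner: Spanner, 170 mm, lying down; bystander, to be left alone. Origin at its underside.
- oil: White bottle, 56 mm wide, 100 mm tall; bystander, to be left alone. Origin at its underside.
Things that resemble listed ones, but are neither listed nor needed, are in the scene too. What is shaped like the part that bears case_a_mouth but blue, purple or turquoise is not meant.

How it is judged:
By the outcome, as a careful person would: the job done as asked, in the order asked, and still so for the second after the job is handed in, with the robot touching nothing.
Of chip_0, chip_1, chip_2, chip_3, chip_4 only 3 to 5 are there at a start; the rules pass over those that are not, and their reading is None.
Of shoe_0, shoe_1 only 1 to 2 are there at a start; the rules pass over those that are not, and their reading is None.
At some moment in a run one of scraper, lid_a, lid_b, lid_c may be knocked a few centimetres aside while the robot is not near it.
It also fails if it takes over 208 s, if anything falls off the work surface, if the arm or the gripper's body presses on something with over 40 N, if the wrist force passes 120 N, or if a joint passes its speed limit or range.

ROBOT

A 6-joint arm with a two-finger parallel gripper is mounted at the origin on the work surface. World frame = base frame: x ahead of the robot, y to its left, z up, the work surface at z = 0. Lengths are in m, angles in degrees, forces in N, time in s.
With the tool pointing down it reaches from about 0.375 to 0.925 m from the base axis. Payload 5.7 kg.
Tool frame: the origin (TCP) lies on the front face of the gripper's body, between the roots of the fingers; the fingertips stand 80 mm ahead of it and the grasp point (between the pads) lies 61 mm ahead of it; z points along the fingers, y is the line along which they close (so a half turn about z gives the same grasp; the last joint's range is limited). The gripper opens to 88 mm and grips with 3 to 60 N. Pads are 20 mm wide; open, the fingers measure 115 mm over their backs; the gripper's body (75 mm by 178 mm) begins 61 mm behind the grasp point.
Start: joints at [59.066, 20.558, 86.54, -0, 72.909, -6.595], TCP at [0.247, 0.547, 0.303] pointing down, gripper open.
Joint ranges: [-170.27, 170.27], [-57.76, 135], [12.27, 136.19], [-55.21, 235.2], [11.17, 155.16], [-170.74, 170.74]. Speed limits (degrees/s): [136.94, 136.94, 180, 180, 180, 180].

INTERFACE

Orientations are given as [roll, pitch, yaw] about the fixed x, y, z axes, in that order (R = Rz(yaw) Ry(pitch) Rx(roll)).
In Python, from station import env gives the robot as it stands.
- The arm moves only by the tool jog_arm, never from a script. Its argument "moves" is a list of rows, each a list of 6 numbers: the shift along the tool's x, y, z in mm, then the turn, a rotation vector about the tool's x, y, z in rad. In form: [[dx, dy, dz, ax, ay, az], ...]. A call has 1 to 12 rows; each row is the pose to reach, as a shift and turn from the pose commanded when the call began, along the tool's axes at that moment; what a row does not reach only later rows make up. A row lasts 1/10 s, in which the tool goes at most 50 mm and 8.59 degrees, less where a joint would pass 70% of its speed; a pose out of reach is approached as far as the arm can. A call with a gripper value outside its range is refused whole. "claw" is the closure in counts, from 0 (fully open) to 255 (shut), set as the call begins (left out, the last holds). The fingers move at their own pace and stop on an object; "squeeze" is the grip in N (left out, the last holds). Time passes only in rows, so rows that repeat a pose let the fingers close. It gives the time, the measured TCP pose, the force, the opening and the grip force at its end, in the units of the state.
- env.state(): the state, without advancing time (a new reading comes with each control period).
- env.grab_frame(name): name is "scene" or "top" or "wrist"; returns a dict with "img" (420x560x3 uint8, red, green, blue), "fx", "fy", "cx", "cy" (pixels), "pose" (4x4, takes a point from camera to world coordinates); the wrist camera has in their place "hand_eye" (4x4, takes a point from camera to tool coordinates, whose origin is the TCP and whose axes are the flange's). Camera axes: x right, y down, z forward; pixel columns grow to the right and rows downward; lengths in m; the calibration is good to about 2 mm. A picture is of the moment at which its call begins: read the wrist's pose just before it. There is no depth.
- env.job_done(): hands the job in; it is judged then, once.
Trained networks look in a picture, given as the dict that the camera call returned (one of the last four; its "shot" number tells which), for a name from the list of things; names that differ only in an ending like _2 or _b are one class to them, and where a whole thing is asked for, a point or a joint stands for the part that bears it (a point fixed in the world has none). Each returns a list of dicts, best first, with "p" (0 to 1); they miss things now and then, are a little off and sometimes report something else, mostly with a low value. They report only what shows in the picture. A call takes as long as a camera call. They do not tell look-alikes from the thing itself.
- env.look_for(label, picture): "point" ([x, y, z] in m, in world coordinates, good to about 4 mm: the middle of the surface that is visible of it).
The state is a dict: "t": time; "qpos": joint angles; "qvel": joint speeds; "effort": joint torques, N m; "tool_pos": TCP position; "orientation": TCP orientation; "contact_force": force on the tool from outside, world axes, zero at the start; "moment": the same for the moment, N m; "grip_width": opening from 0.0 (shut) to 1.0 (fully open); "gripper_force": force on a finger pad.
Only numpy, scipy, OpenCV 4.12 (cv2) and the standard library are available. Lean on these libraries where they do the work, as an engineer would, in place of code of your own. Each camera call takes 0.05 s, during which the arm holds its last target. There are 200 camera calls.

## Working session

There is one attempt and no reset: what is moved stays moved. The work goes in short steps, Python scripts to look and compute and a tool call to move; the robot and the scene stay as the last step left them, time stands still between calls to the robot, and variables do not carry over. Pictures are saved under pics/ and viewed, at most 14 in all, crops included, and the job is handed in when it is done.

Besides the shell and the picture viewer there is one more tool, called after "Request:" as name(argument=value, ...), one argument or row to a line, values as JSON. jog_arm: Moves the arm, as the interface text tells. Its arguments: {"type":"object","properties":{"moves":{"type":"array","items":{"type":"array","items":{"type":"number"}}},"claw":{"type":"number"},"squeeze":{"type":"number"}},"required":["moves"]}

```bash
ls; mkdir -p pics
python3 - <<'E'
from station import env
import cv2,numpy as np
s=env.state();print(s)
for n in("scene","top"):
    f=env.grab_frame(n);cv2.imwrite(f"pics/{n}0.png",cv2.resize(f["img"][:,:,::-1],(800,600)))
    print(n,f["fx"],f["cx"],f["cy"],np.round(f["pose"],3).tolist())
    for l in["fixture","trough","mat_top","scraper_grip","chip_0_mid","pocket_0","case_a_mouth","lid_a_handle","torch","roller","spanner","oil"]:
        print(l,[(np.round(d["point"],3).tolist(),round(d["p"],2)) for d in env.look_for(l,f)])
E
```

```text
pics
{'t': 0.0, 'qpos': array([ 5.90673112e+01,  2.05958701e+01,  8.65986184e+01, -1.22698860e-03,
        7.29081323e+01, -6.59532011e+00]), 'qvel': array([-0.08354316,  0.15109924,  0.08151019,  0.00904538,  0.09282623,
        0.07424731]), 'effort': array([-1.58419520e-03, -5.15381670e+01, -2.70722026e+01,  6.72774157e-02,
        3.54226353e-02, -1.47828273e-04]), 'tool_pos': array([0.24700104, 0.54620151, 0.30183337]), 'orientation': array([-1.79897924e+02, -1.06222137e-02,  1.55662984e+02]), 'contact_force': array([ 0.50581249,  0.11668835, -0.18065996]), 'moment': array([0.01574601, 0.03254067, 0.00707125]), 'gripper_force': 0.0, 'grip_width': 1.000497426604431}
scene 457.63042825237835 279.3369113275088 212.1048115742914 [[0.1, 0.601, -0.793, 1.418], [0.995, -0.067, 0.074, -0.009], [-0.008, -0.796, -0.605, 0.744], [0.0, 0.0, 0.0, 1.0]]
fixture [([0.607, -0.225, 0.018], 0.83)]
trough [([0.608, -0.227, 0.016], 0.63)]
mat_top [([0.394, -0.236, 0.003], 0.89), ([0.609, -0.228, 0.018], 0.31)]
scraper_grip [([0.416, -0.204, 0.029], 0.79), ([0.606, -0.25, 0.028], 0.16)]
chip_0_mid [
[... 477 characters left out ...]
p 414.40820752654884 274.6881448359251 208.9137185528308 [[-0.026, -0.997, 0.071, 0.478], [-1.0, 0.027, 0.013, 0.053], [-0.015, -0.07, -0.997, 1.212], [0.0, 0.0, 0.0, 1.0]]
fixture [([0.595, -0.224, 0.022], 0.6)]
trough [([0.597, -0.224, 0.022], 0.69)]
mat_top [([0.391, -0.233, 0.002], 0.58)]
scraper_grip [([0.396, -0.202, 0.022], 0.53)]
chip_0_mid []
pocket_0 [([0.596, -0.223, 0.015], 0.66)]
case_a_mouth [([0.76, 0.289, 0.002], 0.96), ([0.712, 0.478, 0.009], 0.81), ([0.342, 0.05, 0.003], 0.63)]
lid_a_handle [([0.609, 0.06, 0.045], 0.92)]
torch [([0.76, -0.085, 0.069], 0.75), ([0.764, 0.154, 0.035], 0.74)]
roller []
spanner [([0.312, 0.386, 0.005], 0.77)]
oil [([0.759, -0.085, 0.071], 0.89)]
```

View pics/scene0.png

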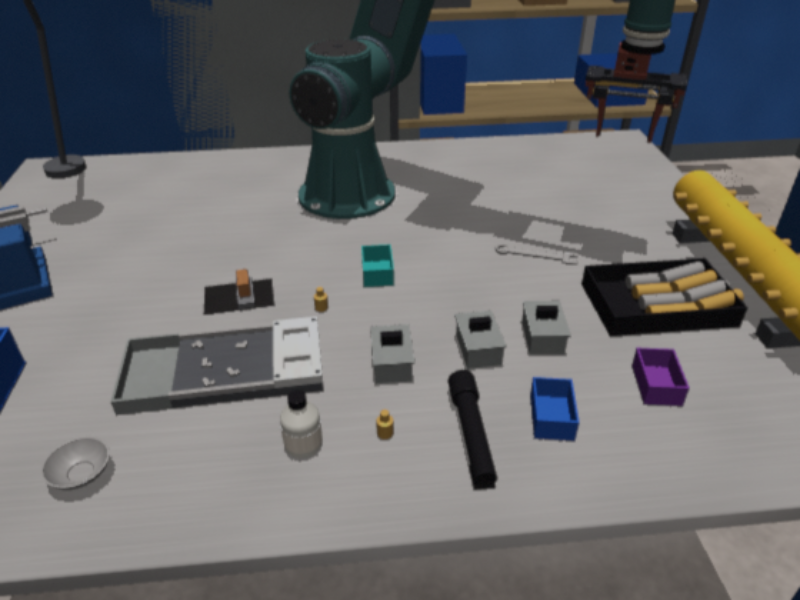

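View pics/top0.png

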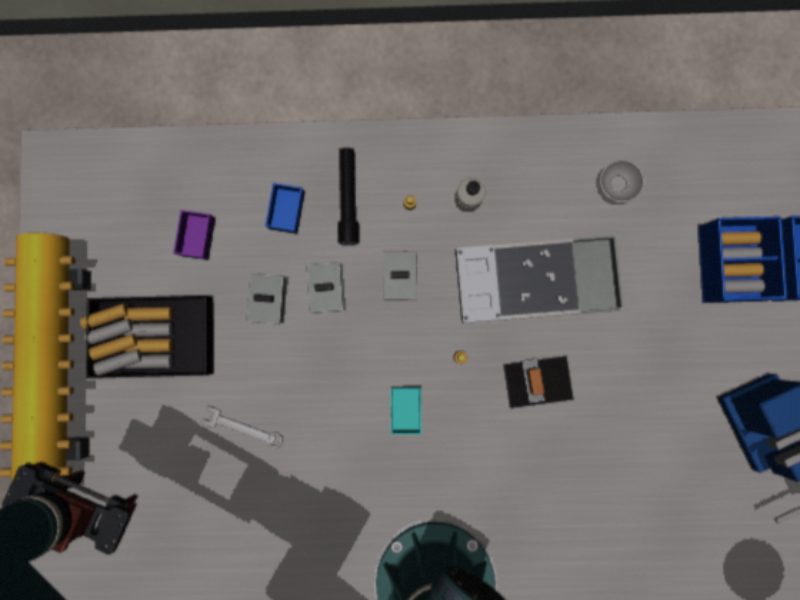

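The pictures show the grey fixture at top-view (540,280), with 5 chips on its apron and the trough to the right (world -y). The scraper stands on the black mat at (536,381). Three grey lidded cases sit at (265,298), (325,287) and (400,275). The open turquoise, blue and purple boxes at (405,410), (285,208) and (194,235) are decoys.

```bash
cat > h.py <<'E'
from station import env
import cv2,numpy as np
from scipy.spatial.transform import Rotation as Ro
def shot(n="wrist"):
    s=env.state(); f=env.grab_frame(n)
    if n=="wrist":
        T=np.eye(4);T[:3,:3]=Ro.from_euler("xyz",s["orientation"],degrees=True).as_matrix();T[:3,3]=s["tool_pos"]
        f["pose"]=T@f["hand_eye"]
    return f
def w(f,px,z):  # pixels (560x420) -> world xy on plane z
    px=np.atleast_2d(np.float64(px)); P=np.asarray(f["pose"])
    d=np.c_[(px[:,0]-f["cx"])/f["fx"],(px[:,1]-f["cy"])/f["fy"],np.ones(len(px))]@P[:3,:3].T
    return (P[:3,3]+d*((z-P[2,3])/d[:,2])[:,None])[:,:2]
def proj(f,p):
    P=np.linalg.inv(f["pose"]);c=np.atleast_2d(p)@P[:3,:3].T+P[:3,3]
    return np.c_[c[:,0]/c[:,2]*f["fx"]+f["cx"],c[:,1]/c[:,2]*f["fy"]+f["cy"]]
def blobs(f,mask,z,amin=60):  # rects on plane z: centre, sizes mm, long-axis angle, area px
    out=[]
    for c in cv2.findContours(mask.astype(np.uint8),cv2.RETR_EXTERNAL,cv2.CHAIN_APPROX_NONE)[0]:
        if cv2.contourArea(c)<amin: continue
        p=w(f,c[:,0],z)*1000; (x,y),(a,b),t=cv2.minAreaRect(p.astype(np.float32))
        if a<b:a,b,t=b,a,t+90
        out.append((round(x,1),round(y,1),round(a,1),round(b,1),round((t+90)%180-90,1),np.round(c[:,0].mean(0)).tolist()))
    return out
def delta(x,y,z,yaw): # row to reach TCP pose (mm,deg) from the measured pose, tool down
    s=env.state();R=Ro.from_euler("xyz",s["orientation"],degrees=True)
    T=Ro.from_euler("xyz",[180,0,yaw],degrees=True)
    d=R.inv().apply(np.array([x,y,z])-s["tool_pos"]*1000)
    return np.round(d,1).tolist(),np.round((R.inv()*T).as_rotvec(),3).tolist()
def save(f,n,crop=None,k=1):
    i=f["img"][:,:,::-1]
    if crop: i=i[crop[1]:crop[3],crop[0]:crop[2]]
    cv2.imwrite(f"pics/{n}.png",cv2.resize(i,None,fx=k,fy=k,interpolation=cv2.INTER_CUBIC))
E
python3 - <<'E'
from h import *
f=shot("top"); q=lambda a,z:np.round(w(f,np.array(a)/1.42857,z)*1000).tolist()
print("lids",q([(263,298),(323,287),(400,275)],.067))
print("scr",q([(536,381)],.05),"mat",q([(505,364),(567,356),(573,401),(510,408)],.004))
print("fix",q([(457,248),(617,238),(620,308),(461,321)],.03))
print("torch,roll,oil",q([(347,195),(409,202),(460,357),(470,193)],.03))
print("frame",f["fx"])
g=shot();print(np.round(g["hand_eye"],4).tolist(),g["fx"],g["cx"],g["cy"])
print(delta(400,-205,300,0),delta(400,-205,300,180),env.state()["orientation"])
E
```

```text
lids [[567.0, 319.0], [585.0, 202.0], [605.0, 52.0]]
scr [[392.0, -207.0]] mat [[425.0, -156.0], [438.0, -282.0], [347.0, -290.0], [336.0, -163.0]]
fix [[660.0, -65.0], [671.0, -386.0], [531.0, -384.0], [513.0, -68.0]]
torch,roll,oil [[775.0, 155.0], [757.0, 29.0], [442.0, -63.0], [772.0, -95.0]]
frame 414.40820752654884
[[-0.0002, -0.9577, -0.2877, 0.0796], [1.0, -0.0002, 0.0001, 0.0002], [-0.0001, -0.2877, 0.9577, -0.0818], [0.0, 0.0, 0.0, 1.0]] 355.3919563467935 276.795739048533 212.33474094216487
([-448.9, -621.9, 2.7], [-0.0, 0.0, 2.717]) ([-448.9, -621.9, 2.7], [-0.0, -0.0, -0.425]) [-1.79994578e+02 -1.17332985e-03  1.55660364e+02]
```

Request:
jog_arm(
  moves=[
    [-440,-237,0,0,0,-0.425],
    [-440,-237,0,0,0,-0.425],
    [-440,-237,0,0,0,-0.425],
    [-440,-237,0,0,0,-0.425],
    [-440,-237,0,0,0,-0.425],
    [-440,-237,0,0,0,-0.425],
    [-440,-237,0,0,0,-0.425],
    [-440,-237,0,0,0,-0.425],
    [-440,-237,0,0,0,-0.425],
    [-440,-237,0,0,0,-0.425],
    [-440,-237,0,0,0,-0.425],
    [-440,-237,0,0,0,-0.425],
  ],
)

```text
t: 2.6
tool_pos: [0.5513, 0.1481, 0.3025]
orientation: [180.0, -0.0, 179.8]
contact_force: [0.5, 1.3, -0.9]
grip_width: 1.0
gripper_force: 0.0
```

Request:
jog_arm(
  moves=[
    [158,-357,0,0,0,0],
    [158,-357,0,0,0,0],
    [158,-357,0,0,0,0],
    [158,-357,0,0,0,0],
    [158,-357,0,0,0,0],
    [158,-357,0,0,0,0],
    [158,-357,0,0,0,0],
    [158,-357,0,0,0,0],
    [158,-357,0,0,0,0],
    [158,-357,0,0,0,0],
    [158,-357,0,0,0,0],
    [158,-357,0,0,0,0],
  ],
)

```text
t: 3.8
tool_pos: [0.3931, -0.2059, 0.3026]
orientation: [180.0, -0.0, -179.8]
contact_force: [-1.6, -0.2, -0.4]
grip_width: 1.0
gripper_force: 0.0
```

Run:
```python
from h import *
s=env.state();print(s["t"],s["tool_pos"],s["orientation"],s["qpos"])
f=shot();save(f,"w1");np.save("w1.npy",f["pose"])
hsv=cv2.cvtColor(f["img"],cv2.COLOR_RGB2HSV)
m=(hsv[...,0]<20)&(hsv[...,1]>110)&(hsv[...,2]>110)
print(blobs(f,m,.05))
```

```text
3.8 [ 0.39305626 -0.20587465  0.30261972] [ 1.79967215e+02 -6.71980512e-03 -1.79837919e+02] [-3.65930518e+01  7.51118651e+00  1.04797120e+02  2.40413092e-02
  6.77166978e+01 -1.26764252e+02]
[(391.2, -206.0, 47.7, 21.0, 8.3, [276.0, 189.0])]
```

View pics/w1.png

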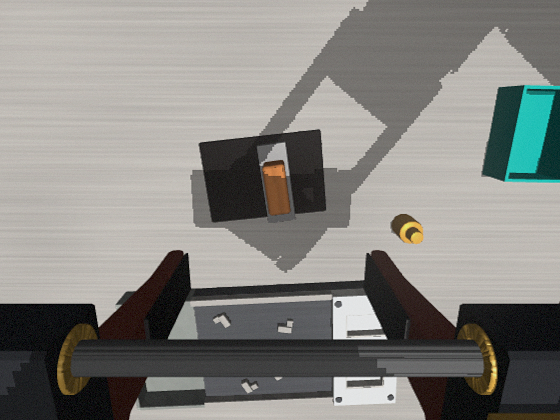

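The wrist view shows the scraper on its mat at (276,189), turned about 8°. The fixture lies at the bottom, with chips at (222,320), (286,326), (249,386) and (279,378). I'll look at the fixture from above before I grasp.

Request:
jog_arm(
  moves=[
    [-207,-19,-30,0,0,0],
    [-207,-19,-30,0,0,0],
    [-207,-19,-30,0,0,0],
    [-207,-19,-30,0,0,0],
    [-207,-19,-30,0,0,0],
    [-207,-19,-30,0,0,0],
    [-207,-19,-30,0,0,0],
  ],
)

```text
t: 4.55
tool_pos: [0.5984, -0.2255, 0.3319]
orientation: [180.0, -0.1, -179.9]
contact_force: [-0.3, -0.3, -0.0]
grip_width: 0.998
gripper_force: 0.0
```

Run:
```python
from h import *
s=env.state();print(s["t"],s["tool_pos"],s["orientation"])
f=shot();save(f,"w2",(60,60,460,330),2)
import pickle;pickle.dump(f,open("w2.pkl","wb"))
```

```text
4.55 [ 0.5983834  -0.22548013  0.331888  ] [ 1.79953447e+02 -1.45293683e-01 -1.79920997e+02]
```

View pics/w2.png

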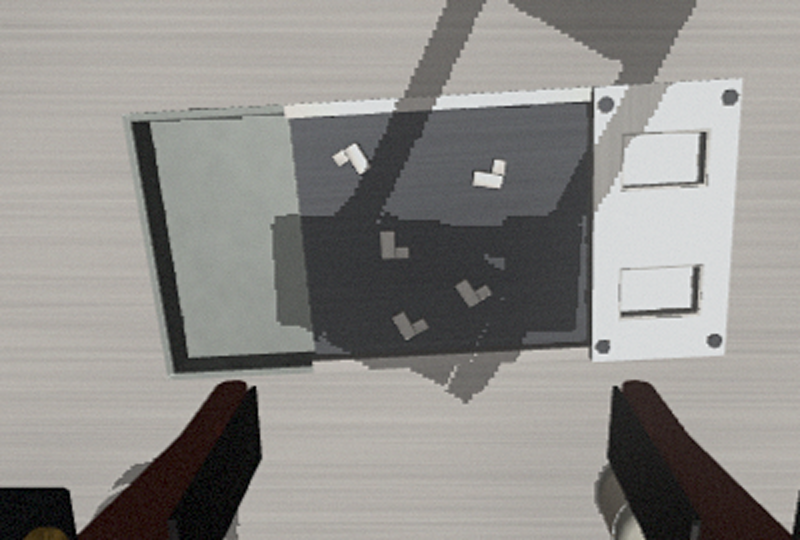

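Run:
```python
from h import *
import pickle;from scipy.optimize import least_squares
f=pickle.load(open("w2.pkl","rb"))
px=np.array([(594,86),(742,79),(726,355),(594,362),(285,104)])/2+60
L=np.array([(-75,80,36),(-75,155,36),(75,155,36),(75,80,36),(-75,-80,30)])/1000
def tf(v,L):
    c,s=np.cos(v[2]),np.sin(v[2]);return np.c_[v[0]+c*L[:,0]-s*L[:,1],v[1]+s*L[:,0]+c*L[:,1],L[:,2]]
r=least_squares(lambda v:(proj(f,tf(v,L))-px).ravel(),[.6,-.22,.05])
v=r.x;print(np.round(v[:2]*1000,1),np.degrees(v[2]),np.round(r.fun,1));np.save("fix.npy",v)
A=lambda P:np.round(((w(f,np.array(P)/2+60,.036)-v[:2])@np.array([[np.cos(v[2]),-np.sin(v[2])],[np.sin(v[2]),np.cos(v[2])]]))*1000,1)
for P in([(622,134),(706,130),(706,184),(624,190)],[(620,268),(698,264),(698,312),(620,317)]):
    a=A(P);print("pocket local",a.tolist(),a.mean(0))
a=(w(f,np.array([(351,157),(490,174),(392,246),(473,292),(410,325)])/2+60,.026)-v[:2])
c,s=np.cos(v[2]),np.sin(v[2]);print("chips local",np.round(a@np.array([[c,-s],[s,c]])*1000).tolist())
for P in[(-26,60),(-26,-85),(26,60),(26,-85),(0,60),(0,-85)]:
    print(P,np.round(tf(v,np.array([[*P,0]])/1000)*1000,1)[0,:2])
print(delta(391,-206,140,188.3))
```

```text
[ 595.4 -218.3] 3.313574990753642 [ 0.5  0.3  0.6 -0.6 -0.3 -0.  -0.5  0.  -0.4  0.4]
pocket local [[-50.7, 94.1], [-50.2, 137.5], [-22.3, 138.9], [-21.6, 95.7]] [-36.2  116.55]
pocket local [[20.8, 94.4], [21.0, 136.9], [48.5, 138.2], [49.0, 94.9]] [ 34.825 116.1  ]
chips local [[-46.0, -48.0], [-33.0, 26.0], [4.0, -30.0], [33.0, 14.0], [50.0, -23.0]]
(-26, 60) [ 566.  -159.9]
(-26, -85) [ 574.3 -304.7]
(26, 60) [ 617.9 -156.9]
(26, -85) [ 626.3 -301.7]
(0, 60) [ 591.9 -158.4]
(0, -85) [ 600.3 -303.2]
([206.5, 19.7, 192.6], [0.001, -0.002, -0.144])
```

Fixture pose is (595.4, -218.3) with yaw 3.3°, and the fit residual is under 1 px. The five chips are located. Next I grasp the scraper.

Request:
jog_arm(
  moves=[
    [207,20,120,0,0,-0.144],
    [207,20,120,0,0,-0.144],
    [207,20,120,0,0,-0.144],
    [207,20,120,0,0,-0.144],
    [207,20,120,0,0,-0.144],
    [207,20,160,0,0,-0.144],
    [207,20,190,0,0,-0.144],
    [207,20,215,0,0,-0.144],
    [207,20,231,0,0,-0.144],
    [207,20,231,0,0,-0.144],
  ],
  claw=0,
)

```text
t: 5.6
tool_pos: [0.3899, -0.2053, 0.1006]
orientation: [179.8, -0.2, -171.8]
contact_force: [0.4, 0.8, -0.1]
grip_width: 0.999
gripper_force: 0.0
```

Request:
jog_arm(
  moves=[
    [0,0,0,0,0,0],
    [0,0,0,0,0,0],
    [0,0,0,0,0,0],
    [0,0,0,0,0,0],
    [0,0,0,0,0,0],
    [0,0,0,0,0,0],
    [0,0,0,0,0,0],
    [0,0,0,0,0,0],
  ],
  claw=255,
  squeeze=35,
)

```text
t: 6.4
tool_pos: [0.3926, -0.2067, 0.1017]
orientation: [-180.0, -0.0, -171.7]
contact_force: [-0.4, 0.7, 0.3]
grip_width: 0.309
gripper_force: 0.0
```

Run:
```python
from h import *
s=env.state();print(s["t"],s["tool_pos"],s["orientation"],s["grip_width"]*88,s["gripper_force"],s["contact_force"])
for a in[(*s["tool_pos"][:2]*1000,180,183.3),(569,-158,180,183.3)]:print(delta(*a))
```

```text
6.4 [ 0.39256133 -0.20666333  0.10167983] [-1.79997700e+02 -5.98876899e-03 -1.71733556e+02] 27.234924041981934 0.0 [-0.39315179  0.69834014  0.32025925]
([0.0, -0.0, -78.3], [-0.0, -0.0, 0.087])
([-181.6, 22.8, -78.3], [-0.0, -0.0, 0.087])
```

Request:
jog_arm(
  moves=[
    [0,0,0,0,0,0],
    [0,0,0,0,0,0],
    [0,0,0,0,0,0],
    [0,0,0,0,0,0],
    [0,0,-20,0,0,0],
    [0,0,-50,0,0,0.0],
    [0,0,-78,0,0,0.087],
    [0,0,-78,0,0,0.087],
  ],
)

```text
t: 7.2
tool_pos: [0.3941, -0.2078, 0.1824]
orientation: [-179.8, 0.3, -176.8]
contact_force: [0.7, -0.3, -1.5]
grip_width: 0.246
gripper_force: 35.0
```

Run:
```python
from h import *
s=env.state();print(s["t"],s["tool_pos"],s["orientation"],s["grip_width"]*88,s["gripper_force"],s["contact_force"])
v=np.load("fix.npy");c,q=np.cos(v[2]),np.sin(v[2])
for X,Y in[(-23,58),(23,58)]:
    print(X,delta(v[0]*1000+c*X-q*Y,v[1]*1000+q*X+c*Y,118.5,183.3))
f=shot();save(f,"w3");print(env.look_for("scraper_grip",f))
```

```text
7.2 [ 0.39414416 -0.20780912  0.18239746] [-179.77392857    0.26090673 -176.809498  ] 21.675732923660664 35.00028848648071 [ 0.72691411 -0.26748251 -1.54113699]
-23 ([-176.9, 36.5, 64.6], [-0.004, 0.005, -0.002])
23 ([-222.9, 36.6, 64.8], [-0.004, 0.005, -0.002])
[{'point': [0.3743, -0.2083, 0.1268], 'p': 0.83}]
```

View pics/w3.png

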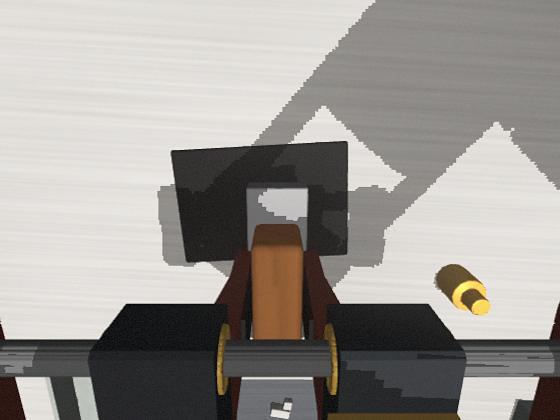

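The scraper is held (grip at (276,285), 35 N). Now I approach for pass 1.

Request:
jog_arm(
  moves=[
    [-177,36,-10,0,0,0],
    [-177,36,-10,0,0,0],
    [-177,36,-10,0,0,0],
    [-177,36,-10,0,0,0],
    [-177,36,-10,0,0,0],
    [-177,36,20,0,0,0],
    [-177,36,50,0,0,0],
    [-177,36,50,0,0,0],
    [-177,36,50,0,0,0],
    [-177,36,50,0,0,0],
  ],
)

```text
t: 8.3
tool_pos: [0.5658, -0.1605, 0.1289]
orientation: [179.9, -0.2, -176.7]
contact_force: [-0.2, 0.6, -2.1]
grip_width: 0.249
gripper_force: 35.0
```

Run:
```python
from h import *
s=env.state();print(s["t"],s["tool_pos"],s["orientation"],s["grip_width"]*88,s["contact_force"])
v=np.load("fix.npy");c,q=np.cos(v[2]),np.sin(v[2])
for X,Y in[(-23,58),(23,58)]:
    print(X,delta(v[0]*1000+c*X-q*Y,v[1]*1000+q*X+c*Y,118.5,183.3))
```

```text
8.3 [ 0.56583586 -0.16054398  0.12887109] [ 1.79948644e+02 -1.62309339e-01 -1.76704132e+02] 21.886889331443733 [-0.20822688  0.57107337 -2.05044357]
-23 ([-3.2, -1.4, 10.4], [0.001, -0.003, -0.0])
23 ([-49.2, -1.4, 10.2], [0.001, -0.003, -0.0])
```

Request:
jog_arm(
  moves=[
    [-2,-1,10,0,0,0],
    [-2,-1,10,0,0,0],
    [-2,-13,10,0,0,0],
    [-2,-27,10,0,0,0],
    [-2,-41,10,0,0,0],
    [-2,-55,10,0,0,0],
    [-2,-69,10,0,0,0],
    [-2,-83,10,0,0,0],
    [-2,-97,10,0,0,0],
    [-2,-111,10,0,0,0],
    [-2,-125,10,0,0,0],
    [-2,-139,10,0,0,0],
  ],
)

```text
t: 9.5
tool_pos: [0.5772, -0.3005, 0.1196]
orientation: [-180.0, -0.0, -176.7]
contact_force: [-0.4, -0.6, -0.9]
grip_width: 0.247
gripper_force: 35.0
```

Request:
jog_arm(
  moves=[
    [0,-5,0,0,0,0],
    [0,-5,0,0,0,0],
    [0,-5,-30,0,0,0],
    [0,0,-60,0,0,0],
    [-25,70,-60,0,0,0],
    [-46,138,-60,0,0,0],
    [-46,138,-60,0,0,0],
    [-46,138,-60,0,0,0],
    [-46,138,-60,0,0,0],
    [-46,138,-30,0,0,0],
    [-46,138,-10,0,0,0],
    [-46,138,-10,0,0,0],
  ],
)

```text
t: 10.7
tool_pos: [0.6128, -0.1595, 0.1269]
orientation: [179.9, -0.3, -176.8]
contact_force: [-0.9, -0.1, -1.1]
grip_width: 0.246
gripper_force: 35.0
```

Run:
```python
from h import *
s=env.state();print(s["t"],s["tool_pos"],s["orientation"],s["grip_width"]*88,s["contact_force"])
v=np.load("fix.npy");c,q=np.cos(v[2]),np.sin(v[2])
for X,Y in[(23,58)]:
    print(X,delta(v[0]*1000+c*X-q*Y,v[1]*1000+q*X+c*Y,118.5,183.3))
```

```text
10.7 [ 0.6128344  -0.15947235  0.12690979] [ 179.89348154   -0.31035124 -176.79518004] 21.670488899149156 [-0.9112089  -0.06156857 -1.0540725 ]
23 ([-2.2, 0.3, 8.4], [0.002, -0.005, -0.002])
```

Request:
jog_arm(
  moves=[
    [-2,0,9,0,0,0],
    [-2,0,9,0,0,0],
    [-2,-13,9,0,0,0],
    [-2,-27,9,0,0,0],
    [-2,-41,9,0,0,0],
    [-2,-55,9,0,0,0],
    [-2,-69,9,0,0,0],
    [-2,-83,9,0,0,0],
    [-2,-97,9,0,0,0],
    [-2,-111,9,0,0,0],
    [-2,-125,9,0,0,0],
    [-2,-139,9,0,0,0],
  ],
)

```text
t: 11.9
tool_pos: [0.6252, -0.2988, 0.1207]
orientation: [-180.0, 0.0, -176.7]
contact_force: [0.9, 0.1, -1.2]
grip_width: 0.246
gripper_force: 35.0
```

Request:
jog_arm(
  moves=[
    [0,-5,0,0,0,0],
    [0,-5,0,0,0,0],
    [0,-5,-30,0,0,0],
    [0,0,-60,0,0,0],
    [12,70,-60,0,0,0],
    [23,138,-60,0,0,0],
    [23,138,-60,0,0,0],
    [23,138,-60,0,0,0],
    [23,138,-60,0,0,0],
    [23,138,-30,0,0,0],
    [23,138,0,0,0,0],
    [23,138,0,0,0,0],
  ],
)

```text
t: 13.1
tool_pos: [0.5939, -0.1621, 0.1182]
orientation: [180.0, -0.1, -176.8]
contact_force: [-0.9, -0.3, -0.6]
grip_width: 0.246
gripper_force: 35.0
```

Request:
jog_arm(
  moves=[
    [0,0,0,0,0,0],
    [0,-13,0,0,0,0],
    [0,-27,0,0,0,0],
    [0,-41,0,0,0,0],
    [0,-55,0,0,0,0],
    [0,-69,0,0,0,0],
    [0,-83,0,0,0,0],
    [0,-97,0,0,0,0],
    [0,-111,0,0,0,0],
    [0,-125,0,0,0,0],
    [0,-139,0,0,0,0],
    [0,-143,0,0,0,0],
  ],
)

```text
t: 14.3
tool_pos: [0.6027, -0.3058, 0.1207]
orientation: [-179.9, 0.0, -176.8]
contact_force: [0.2, 0.9, -1.1]
grip_width: 0.251
gripper_force: 35.0
```

Request:
jog_arm(
  moves=[
    [0,0,0,0,0,0],
    [0,0,-50,0,0,0],
    [20,0,-90,0,0,0],
    [60,60,-120,0,0,0],
    [60,60,-140,0,0,0],
    [60,60,-140,0,0,0],
    [60,60,-140,0,0,0],
  ],
)

```text
t: 15.0
tool_pos: [0.5395, -0.2468, 0.2616]
orientation: [-179.9, 0.1, -176.7]
contact_force: [-0.4, 0.2, -2.0]
grip_width: 0.25
gripper_force: 35.0
```

Run:
```python
from h import *
s=env.state();print(s["t"],s["tool_pos"],s["orientation"],s["grip_width"]*88,s["contact_force"])
f=shot();g=shot("scene");h=shot("top")
a=cv2.resize(g["img"][215:300,70:240],(680,340));i=cv2.resize(h["img"][155:235,310:450],(595,340))
cv2.imwrite("pics/c1.png",np.vstack([cv2.resize(np.hstack([a,i])[:,:,::-1],(800,214)),cv2.resize(f["img"],(500,375))[:,:,::-1][:, :,:] if 0 else cv2.copyMakeBorder(cv2.resize(f["img"],(500,375))[:,:,::-1],0,0,0,300,0)]))
print(delta(388,-222,170,184))
```

```text
15.0 [ 0.53945348 -0.24677189  0.2615863 ] [-1.79923232e+02  1.02356661e-01 -1.76650721e+02] 21.978532397643182 [-0.36337042  0.249224   -2.02782343]
([149.5, 34.1, 89.7], [0.001, -0.001, -0.013])
```

View pics/c1.png

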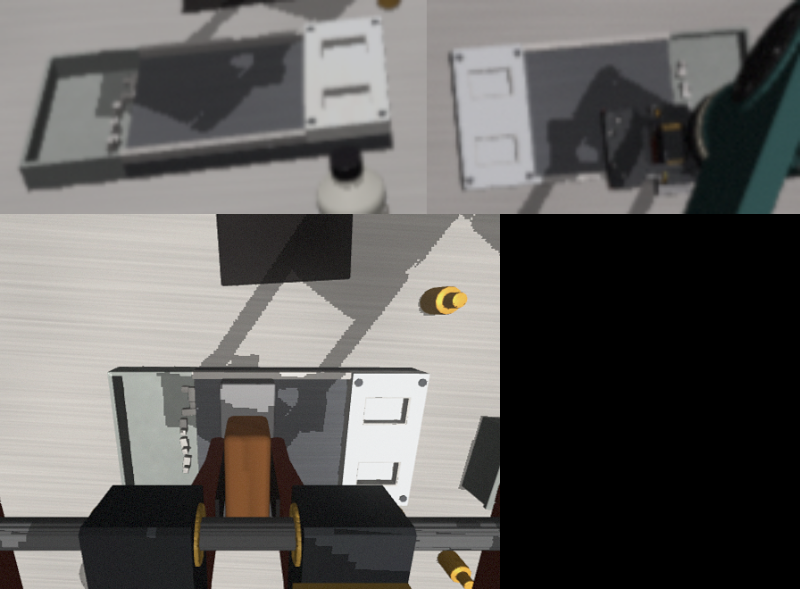

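The chips show lined up in the trough at wrist (185,375–470) and scene (115–130, 75–145); the apron looks clear. Next I locate the mat precisely and put the scraper back.

Run:
```python
from h import *
f=shot();f["pose"]=np.load("w1.npy")
p=w(f,[(200,143),(320,130),(326,210),(211,222)],.004)*1000;print(p.round(1).tolist(),p.mean(0))
d=p[1]-p[0];print(np.degrees(np.arctan2(-d[0],d[1])));d=p[2]-p[3];print(np.degrees(np.arctan2(-d[0],d[1])))
d=p[3]-p[0];print(np.degrees(np.arctan2(d[1],d[0])));m=p.mean(0)
print(delta(m[0],m[1],160,180+5),delta(m[0],m[1],101,180+5))
```

```text
[[351.7, -286.4], [337.9, -160.2], [425.1, -150.2], [439.4, -279.2]] [ 388.51858291 -219.0236053 ]
6.203197668462207
6.357432042978974
4.664595970501323
([148.7, 37.1, 99.6], [0.001, -0.001, -0.03]) ([148.7, 37.0, 158.6], [0.001, -0.001, -0.03])
```

Request:
jog_arm(
  moves=[
    [149,36,60,0,0,-0.045],
    [149,36,60,0,0,-0.045],
    [149,36,60,0,0,-0.045],
    [149,36,100,0,0,-0.045],
    [149,36,135,0,0,-0.045],
    [149,36,148,0,0,-0.045],
    [149,36,148,0,0,-0.045],
    [149,36,148,0,0,-0.045],
    [149,36,148,0,0,-0.045],
    [149,36,148,0,0,-0.045],
  ],
)

```text
t: 16.2
tool_pos: [0.3891, -0.2205, 0.1135]
orientation: [-179.9, 0.1, -174.1]
contact_force: [0.1, -0.0, -1.2]
grip_width: 0.247
gripper_force: 35.0
```

Run:
```python
from h import *
s=env.state();print(s["t"],s["tool_pos"],s["orientation"],s["contact_force"])
print(delta(388.5,-220,101.5,186))
```

```text
16.2 [ 0.38907846 -0.22049531  0.11348455] [-1.79913880e+02  7.90067350e-02 -1.74136196e+02] [ 0.07309703 -0.04017165 -1.18343157]
([0.5, 0.6, 12.0], [-0.002, 0.001, -0.002])
```

Request:
jog_arm(
  moves=[
    [0,0,6,0,0,0],
    [0,0,12,0,0,0],
    [0,0,12,0,0,0],
    [0,0,12,0,0,0],
  ],
)

```text
t: 16.6
tool_pos: [0.3883, -0.2199, 0.1004]
orientation: [180.0, -0.0, -174.1]
contact_force: [0.3, -0.3, -1.1]
grip_width: 0.249
gripper_force: 35.0
```

Request:
jog_arm(
  moves=[
    [0,0,0,0,0,0],
    [0,0,0,0,0,0],
    [0,0,0,0,0,0],
    [0,0,0,0,0,0],
    [0,0,-20,0,0,0],
    [0,0,-60,0,0,0],
    [0,0,-110,0,0,0],
    [0,0,-150,0,0,0],
  ],
  claw=0,
)

```text
t: 17.4
tool_pos: [0.3883, -0.2199, 0.2529]
orientation: [-180.0, 0.0, -174.1]
contact_force: [1.1, -0.8, -1.0]
grip_width: 0.941
gripper_force: 0.0
```

Request:
jog_arm(
  moves=[
    [-243,248,-30,0,0,1.675],
    [-243,248,-30,0,0,1.675],
    [-243,248,-30,0,0,1.675],
    [-243,248,-30,0,0,1.675],
    [-243,248,-30,0,0,1.675],
    [-243,248,-30,0,0,1.675],
    [-243,248,-30,0,0,1.675],
    [-243,248,-30,0,0,1.675],
    [-243,248,-30,0,0,1.675],
    [-243,248,-30,0,0,1.675],
    [-243,248,-30,0,0,1.675],
    [-243,248,-30,0,0,1.675],
  ],
)

```text
t: 18.6
tool_pos: [0.6045, 0.0518, 0.2803]
orientation: [-180.0, 0.0, 89.6]
contact_force: [-0.5, 0.6, 0.2]
grip_width: 1.001
gripper_force: 0.0
```

Request:
jog_arm(
  moves=[
    [0,0,0,0,0,0],
    [0,0,0,0,0,0],
  ],
)

```text
t: 18.8
tool_pos: [0.6045, 0.0516, 0.2805]
orientation: [-180.0, 0.0, 90.1]
contact_force: [0.1, -0.7, 0.1]
grip_width: 0.999
gripper_force: 0.0
```

```bash
cat >> h.py <<'E'
def handle(f,z):  # dark handle blobs on top plane z
    i=f["img"].max(2); m=(i<48).astype(np.uint8); m[290:]=0
    return [b for b in blobs(f,m,z,150) if 28<b[2]<60 and 9<b[3]<34]
E
python3 - <<'E'
from h import *
s=env.state();print(s["t"],s["tool_pos"],s["orientation"],s["contact_force"])
f=shot();print(handle(f,.067));save(f,"w4")
h=shot("top");save(h,"t4",(60,100,460,380),2)
E
```

```text
18.8 [0.60454763 0.05159603 0.28052057] [-1.79973736e+02  2.53594031e-03  9.00868093e+01] [ 0.13842606 -0.71496487  0.06945538]
[(608.1, 57.1, 37.9, 12.9, 89.9, [281.0, 196.0])]
```

View pics/w4.png

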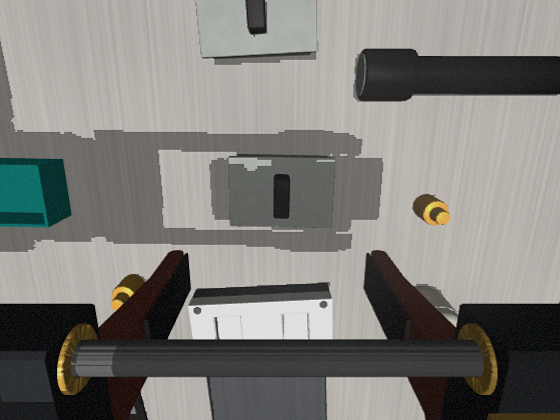

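View pics/t4.png

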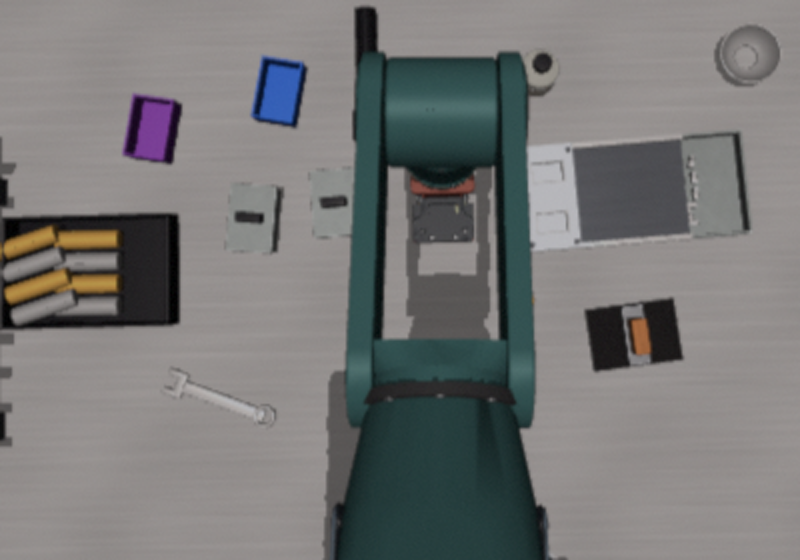

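The scraper stands on its mat (top crop (640,335)), the apron is clear and the chips are in the trough at (692,155–210). The wrist view shows the grey lid C handle at (281,196).

Request:
jog_arm(
  moves=[
    [5,4,50,0,0,0],
    [5,4,90,0,0,0],
    [5,4,125,0,0,0],
    [5,4,145,0,0,0],
    [5,4,152,0,0,0],
    [5,4,152,0,0,0],
    [5,4,152,0,0,0],
  ],
  claw=150,
)

```text
t: 19.6
tool_pos: [0.6096, 0.0565, 0.1298]
orientation: [179.9, 0.0, 89.9]
contact_force: [0.1, 0.6, 0.4]
grip_width: 0.429
gripper_force: 0.0
```

Request:
jog_arm(
  moves=[
    [0,0,0,0,0,0],
    [0,0,0,0,0,0],
    [0,0,0,0,0,0],
    [0,0,0,0,0,0],
    [0,0,0,0,0,0],
    [0,0,0,0,0,0],
  ],
  claw=255,
  squeeze=35,
)

```text
t: 20.2
tool_pos: [0.6091, 0.0565, 0.1295]
orientation: [179.9, 0.0, 89.9]
contact_force: [-2.0, -0.6, 7.0]
grip_width: 0.155
gripper_force: 35.0
```

Request:
jog_arm(
  moves=[
    [0,0,0,0,0,0],
    [0,0,-10,0,0,0],
    [0,0,-30,0,0,0],
    [0,0,-60,0,0,0],
    [0,0,-60,0,0,0],
  ],
)

```text
t: 20.7
tool_pos: [0.6111, 0.0566, 0.1926]
orientation: [179.6, 0.0, 89.9]
contact_force: [1.3, 0.0, -1.8]
grip_width: 0.158
gripper_force: 35.0
```

Request:
jog_arm(
  moves=[
    [38,-139,0,0,0,0],
    [38,-139,0,0,0,0],
    [38,-139,0,0,0,0],
    [38,-139,0,0,0,0],
    [38,-139,40,0,0,0],
    [38,-139,75,0,0,0],
    [38,-139,88,0,0,0],
    [38,-139,92,0,0,0],
    [38,-139,93,0,0,0],
    [38,-139,93,0,0,0],
  ],
)

```text
t: 21.7
tool_pos: [0.4698, 0.0948, 0.0957]
orientation: [-180.0, 0.0, 89.9]
contact_force: [0.6, -0.8, -1.0]
grip_width: 0.156
gripper_force: 35.0
```

Request:
jog_arm(
  moves=[
    [0,0,0,0,0,0],
    [0,0,0,0,0,0],
    [0,0,0,0,0,0],
    [0,0,-30,0,0,0],
    [0,0,-80,0,0,0],
    [0,0,-130,0,0,0],
    [0,0,-180,0,0,0],
    [107,115,-185,0,0,0],
    [107,115,-185,0,0,0],
    [107,115,-185,0,0,0],
    [107,115,-185,0,0,0],
    [107,115,-185,0,0,0],
  ],
  claw=150,
)

```text
t: 22.9
tool_pos: [0.5855, 0.2024, 0.2802]
orientation: [-180.0, 0.0, 90.0]
contact_force: [-0.4, -0.5, 0.3]
grip_width: 0.413
gripper_force: 0.0
```

Run:
```python
from h import *
s=env.state();print(s["t"],s["tool_pos"],s["orientation"],s["contact_force"])
f=shot();H=handle(f,.067);print(H);save(f,"w5")
for b in H: print(delta(b[0],b[1],129,90+b[4]+(-90 if b[4]>0 else 90)))
```

```text
22.9 [0.58554357 0.2024005  0.28015655] [-1.79979326e+02  1.96810918e-02  8.99735338e+01] [-0.36915831 -0.53337719  0.30085569]
[(625.6, 137.0, 36.1, 13.8, 89.7, [318.0, 274.0]), (545.0, 137.0, 36.5, 12.9, 88.2, [235.0, 274.0]), (587.4, 206.8, 38.2, 13.0, -87.0, [279.0, 197.0])]
([-64.2, 41.7, 150.9], [-0.002, 0.001, 0.004])
([-64.3, -38.9, 151.1], [-0.002, 0.001, 0.03])
([5.5, 3.4, 150.9], [-0.002, 0.001, -0.054])
```

View pics/w5.png

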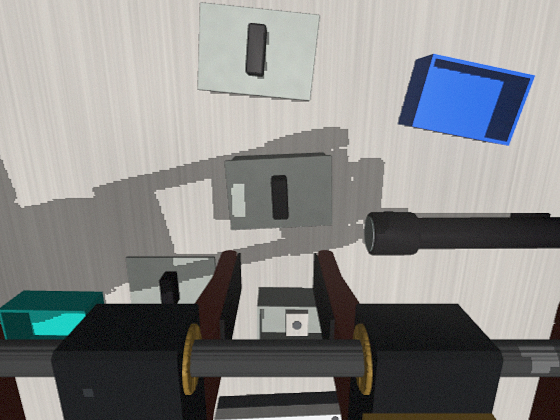

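Lid C lies at (168,285) and open case C shows at (290,315). Lid B's handle is at (279,197). I take it next.

Request:
jog_arm(
  moves=[
    [5,3,50,0,0,-0.054],
    [5,3,90,0,0,-0.054],
    [5,3,125,0,0,-0.054],
    [5,3,145,0,0,-0.054],
    [5,3,151,0,0,-0.054],
    [5,3,151,0,0,-0.054],
    [5,3,151,0,0,-0.054],
  ],
)

```text
t: 23.65
tool_pos: [0.5884, 0.2062, 0.131]
orientation: [179.9, -0.0, 93.0]
contact_force: [-0.4, 0.2, 0.4]
grip_width: 0.415
gripper_force: 0.0
```

Request:
jog_arm(
  moves=[
    [0,0,0,0,0,0],
    [0,0,0,0,0,0],
    [0,0,0,0,0,0],
    [0,0,0,0,0,0],
    [0,0,0,0,0,0],
    [0,0,0,0,0,0],
  ],
  claw=255,
)

```text
t: 24.25
tool_pos: [0.5884, 0.2067, 0.1304]
orientation: [180.0, -0.0, 93.0]
contact_force: [-1.2, -0.7, 5.3]
grip_width: 0.156
gripper_force: 35.0
```

Request:
jog_arm(
  moves=[
    [0,0,0,0,0,0],
    [0,0,-10,0,0,0],
    [0,0,-30,0,0,0],
    [0,0,-60,0,0,0],
    [5,-132,-60,0,0,0],
    [5,-132,-60,0,0,0],
    [5,-132,-60,0,0,0],
    [5,-132,-60,0,0,0],
    [5,-132,-20,0,0,0],
    [5,-132,15,0,0,0],
  ],
)

```text
t: 25.25
tool_pos: [0.4578, 0.2053, 0.1152]
orientation: [179.7, -0.1, 93.0]
contact_force: [-0.1, -0.4, -2.1]
grip_width: 0.156
gripper_force: 35.0
```

Request:
jog_arm(
  moves=[
    [0,0,13,0,0,0],
    [0,0,17,0,0,0],
    [0,0,18,0,0,0],
    [0,0,18,0,0,0],
  ],
)

```text
t: 25.65
tool_pos: [0.4571, 0.205, 0.0972]
orientation: [179.9, -0.0, 93.0]
contact_force: [0.7, -0.1, -1.5]
grip_width: 0.157
gripper_force: 35.0
```

Request:
jog_arm(
  moves=[
    [0,0,0,0,0,0],
    [0,0,0,0,0,0],
    [0,0,0,0,0,0],
    [0,0,-30,0,0,0],
    [0,0,-80,0,0,0],
    [0,0,-130,0,0,0],
    [0,0,-180,0,0,0],
    [110,118,-185,0,0,0],
    [110,118,-185,0,0,0],
    [110,118,-185,0,0,0],
    [110,118,-185,0,0,0],
    [110,118,-185,0,0,0],
  ],
  claw=150,
)

```text
t: 26.85
tool_pos: [0.5688, 0.3218, 0.2812]
orientation: [180.0, 0.0, 93.1]
contact_force: [-1.5, -0.4, 0.3]
grip_width: 0.414
gripper_force: 0.0
```

Run:
```python
from h import *
s=env.state();print(s["t"],s["tool_pos"],s["orientation"],s["contact_force"])
f=shot();H=handle(f,.067);print(H)
for b in H: print(delta(b[0],b[1],129,90+b[4]+(-90 if b[4]>0 else 90)))
```

```text
26.85 [0.56879949 0.32179016 0.28120562] [1.79994850e+02 3.60463098e-03 9.30531356e+01] [-1.47608095 -0.38033963  0.32534808]
[(608.4, 257.0, 38.1, 11.9, -72.7, [318.0, 273.0]), (522.5, 254.3, 39.0, 31.6, -88.7, [226.0, 275.0]), (568.6, 325.9, 38.3, 13.5, 84.9, [277.0, 197.0])]
([-65.5, 37.7, 152.0], [-0.002, 0.001, -0.249])
([-63.6, -48.2, 152.2], [-0.002, 0.001, 0.03])
([5.4, 1.6, 152.0], [-0.002, 0.001, 0.142])
```

Request:
jog_arm(
  moves=[
    [5,2,50,0,0,0.142],
    [5,2,90,0,0,0.142],
    [5,2,125,0,0,0.142],
    [5,2,145,0,0,0.142],
    [5,2,151,0,0,0.142],
    [5,2,151,0,0,0.142],
    [5,2,151,0,0,0.142],
  ],
)

```text
t: 27.6
tool_pos: [0.5702, 0.3255, 0.1321]
orientation: [179.9, -0.0, 84.8]
contact_force: [-0.6, 0.2, 0.7]
grip_width: 0.411
gripper_force: 0.0
```

Request:
jog_arm(
  moves=[
    [0,0,0,0,0,0],
    [0,0,0,0,0,0],
    [0,0,0,0,0,0],
    [0,0,0,0,0,0],
    [0,0,0,0,0,0],
    [0,0,0,0,0,0],
  ],
  claw=255,
)

```text
t: 28.2
tool_pos: [0.5701, 0.326, 0.1314]
orientation: [180.0, -0.0, 84.8]
contact_force: [-1.3, 0.4, 5.9]
grip_width: 0.154
gripper_force: 35.0
```

Request:
jog_arm(
  moves=[
    [0,0,0,0,0,0],
    [0,0,-10,0,0,0],
    [0,0,-30,0,0,0],
    [0,0,-60,0,0,0],
    [-22,-128,-60,0,0,0],
    [-22,-128,-60,0,0,0],
    [-22,-128,-60,0,0,0],
    [-22,-128,-60,0,0,0],
    [-22,-128,-20,0,0,0],
    [-22,-128,15,0,0,0],
  ],
)

```text
t: 29.2
tool_pos: [0.4422, 0.3164, 0.1162]
orientation: [179.8, -0.1, 84.9]
contact_force: [-0.7, -0.4, -0.9]
grip_width: 0.156
gripper_force: 35.0
```

Request:
jog_arm(
  moves=[
    [0,0,13,0,0,0],
    [0,0,17,0,0,0],
    [0,0,18,0,0,0],
    [0,0,18,0,0,0],
  ],
)

```text
t: 29.6
tool_pos: [0.4415, 0.3159, 0.0986]
orientation: [179.9, -0.1, 84.8]
contact_force: [0.0, -0.1, -1.6]
grip_width: 0.157
gripper_force: 35.0
```

Request:
jog_arm(
  moves=[
    [0,0,0,0,0,0],
    [0,0,0,0,0,0],
    [0,0,0,0,0,0],
    [0,0,-30,0,0,0],
    [0,0,-80,0,0,0],
    [0,0,-130,0,0,0],
    [0,0,-180,0,0,0],
    [-30,155,-215,0,0,0],
    [-30,155,-215,0,0,0],
    [-30,155,-215,0,0,0],
    [-30,155,-215,0,0,0],
    [-30,155,-215,0,0,0],
  ],
  claw=150,
)

```text
t: 30.8
tool_pos: [0.5937, 0.2709, 0.3129]
orientation: [179.9, -0.0, 84.7]
contact_force: [-0.8, -1.3, -0.1]
grip_width: 0.41
gripper_force: 0.0
```

Run:
```python
from h import *
s=env.state();print(s["t"],s["tool_pos"],s["orientation"],s["contact_force"])
f=shot();save(f,"w6")
import pickle;pickle.dump(f,open("w6.pkl","wb"))
for l in["shoe_0_mid","bush_mid","case_a_mouth"]:print(l,[(np.round(d["point"],3).tolist(),round(d["p"],2)) for d in env.look_for(l,f)])
```

```text
30.8 [0.59368839 0.27085488 0.312862  ] [ 1.79939631e+02 -2.19294769e-02  8.47207685e+01] [-0.76119224 -1.27849761 -0.12367652]
shoe_0_mid []
bush_mid [([0.574, 0.328, 0.025], 0.69)]
case_a_mouth [([0.761, 0.28, 0.003], 0.97), ([0.6, 0.084, 0.028], 0.86), ([0.731, 0.438, 0.002], 0.62)]
```

View pics/w6.png

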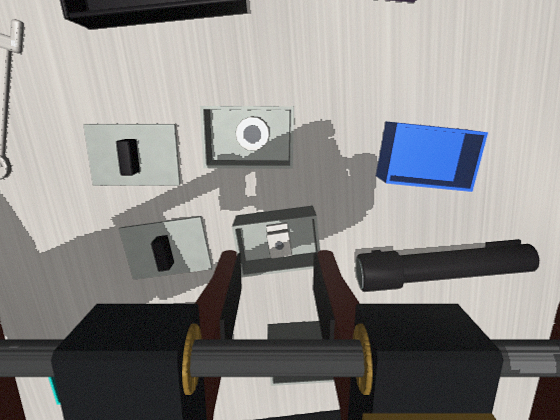

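In w6 all three cases are open: bush in case A at (252,133), a stepped shoe in case B at (278,238), and case C at (300,350) is hidden behind the gripper. I'll look closer at B.

Request:
jog_arm(
  moves=[
    [-64,1,83,0,0,-0.14],
    [-64,1,83,0,0,-0.14],
    [-64,1,83,0,0,-0.14],
    [-64,1,83,0,0,-0.14],
    [-64,1,83,0,0,-0.14],
    [-64,1,83,0,0,-0.14],
  ],
)

```text
t: 31.6
tool_pos: [0.5883, 0.2093, 0.2316]
orientation: [179.8, -0.1, 92.9]
contact_force: [-0.1, -0.6, -0.8]
grip_width: 0.407
gripper_force: 0.0
```

Run:
```python
from h import *
s=env.state();print(s["t"],s["tool_pos"],s["orientation"])
f=shot();save(f,"w7",(200,110,360,270),4)
import pickle;pickle.dump(f,open("w7.pkl","wb"))
```

```text
31.6 [0.58830669 0.20928528 0.23159013] [ 1.79797173e+02 -5.49380584e-02  9.29286080e+01]
```

View pics/w7.png

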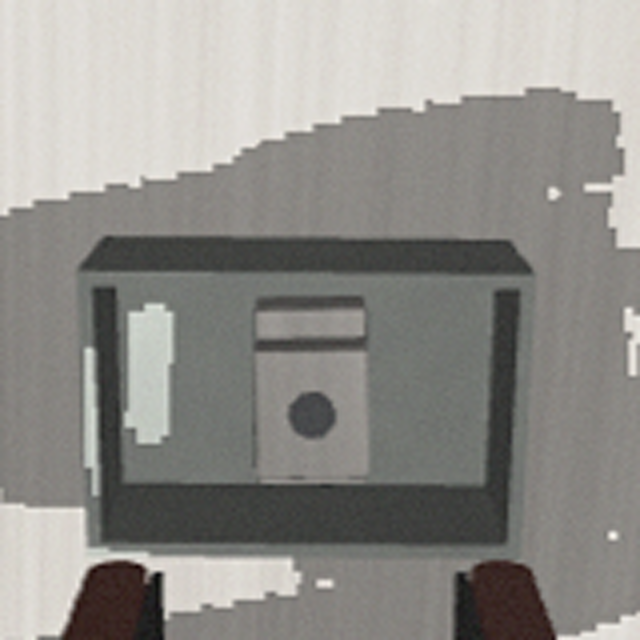

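Run:
```python
from h import *
import pickle
f=pickle.load(open("w7.pkl","rb"))
p=w(f,np.array([(257,350),(367,350),(369,480),(258,481),(312,414)])/4+[200,110],.029)*1000
print(p.round(1).tolist(),p[:4].mean(0))
for i,j in((0,1),(3,2),(3,0),(2,1)):d=p[j]-p[i];print(np.hypot(*d),np.degrees(np.arctan2(d[1],d[0])))
r=w(f,np.array([(80,272),(532,272),(518,553),(92,547)])/4+[200,110],.04)*1000;print("rim",r.round(1).tolist(),r.mean(0))
c=p[:4].mean(0);print(delta(c[0],c[1],97.5,90),env.state()["tool_pos"])
```

```text
[[578.0, 215.8], [600.7, 217.0], [602.9, 188.6], [579.4, 187.2], [590.1, 202.6]] [590.24499906 202.16464741]
22.69729054094765 2.8893885582945593
23.545614995391276 3.425824811559045
28.655283546241414 92.75898813836879
28.445518023580195 94.4648660273254
rim [[543.1, 232.6], [631.2, 237.1], [634.0, 178.0], [545.9, 175.0]] [588.56301179 205.6703353 ]
([-7.2, 1.2, 133.9], [0.003, -0.001, 0.051]) [0.58825688 0.20913994 0.23143453]
```

The shoe in B is at (590.2, 202.2), yaw 3.4°. I grasp it.

Request:
jog_arm(
  moves=[
    [-7,1,45,0,0,-0.005],
    [-7,1,90,0,0,-0.005],
    [-7,1,120,0,0,-0.005],
    [-7,1,134,0,0,-0.005],
    [-7,1,134,0,0,-0.005],
    [-7,1,134,0,0,-0.005],
  ],
)

```text
t: 32.25
tool_pos: [0.5898, 0.2014, 0.097]
orientation: [179.9, -0.0, 93.2]
contact_force: [1.0, 0.6, 0.5]
grip_width: 0.413
gripper_force: 0.0
```

Request:
jog_arm(
  moves=[
    [0,0,0,0,0,0],
    [0,0,0,0,0,0],
    [0,0,0,0,0,0],
    [0,0,0,0,0,0],
    [0,0,0,0,0,0],
    [0,0,0,0,0,0],
  ],
  claw=255,
  squeeze=45,
)

```text
t: 32.85
tool_pos: [0.5899, 0.2011, 0.0975]
orientation: [179.8, -0.0, 93.1]
contact_force: [0.2, 1.2, 7.2]
grip_width: 0.269
gripper_force: 45.0
```

Run:
```python
from h import *
s=env.state();print(s["t"],s["tool_pos"],s["orientation"],s["grip_width"]*88,s["contact_force"])
v=np.load("fix.npy");c,q=np.cos(v[2]),np.sin(v[2])
for X in(-36,36):
    print(X,v[0]*1000+c*X-q*117.5,v[1]*1000+q*X+c*117.5)
```

```text
32.85 [0.58987202 0.20114644 0.09746848] [ 1.79814182e+02 -3.43022304e-02  9.31449996e+01] 23.682888033987467 [0.22469819 1.20161738 7.23686791]
-36 552.6518635576745 -103.08071072939414
36 624.5314903610606 -98.91907035498305
```

Request:
jog_arm(
  moves=[
    [0,0,-15,0,0,0],
    [0,0,-60,0,0,0],
    [0,0,-105,0,0,0],
    [-50,-3,-130,0,0,0],
    [-100,-6,-130,0,0,0],
    [-150,-9,-130,0,0,0],
    [-200,-12,-130,0,0,0],
    [-250,-15,-130,0,0,0],
    [-300,-18,-130,0,0,0],
    [-340,-20,-130,0,0,0],
    [-360,-21,-130,0,0,0],
    [-360,-21,-130,0,0,0],
  ],
)

```text
t: 34.05
tool_pos: [0.5873, -0.1631, 0.2266]
orientation: [179.9, 0.1, 92.9]
contact_force: [-0.5, 0.2, -1.5]
grip_width: 0.268
gripper_force: 45.0
```

Request:
jog_arm(
  moves=[
    [0,0,0,0,0,0],
    [0,0,0,0,0,0],
  ],
)

```text
t: 34.25
tool_pos: [0.5871, -0.1585, 0.226]
orientation: [-180.0, -0.0, 93.2]
contact_force: [0.3, -0.3, -1.6]
grip_width: 0.269
gripper_force: 45.0
```

Run:
```python
from h import *
s=env.state();print(s["t"],s["tool_pos"],s["orientation"],s["grip_width"]*88)
f=shot();save(f,"w8",(180,80,380,280),3)
import pickle;pickle.dump(f,open("w8.pkl","wb"))
```

```text
34.25 [ 0.58714333 -0.15851514  0.22596961] [-1.79978492e+02 -3.43151161e-02  9.31951334e+01] 23.70177964245709
```

View pics/w8.png

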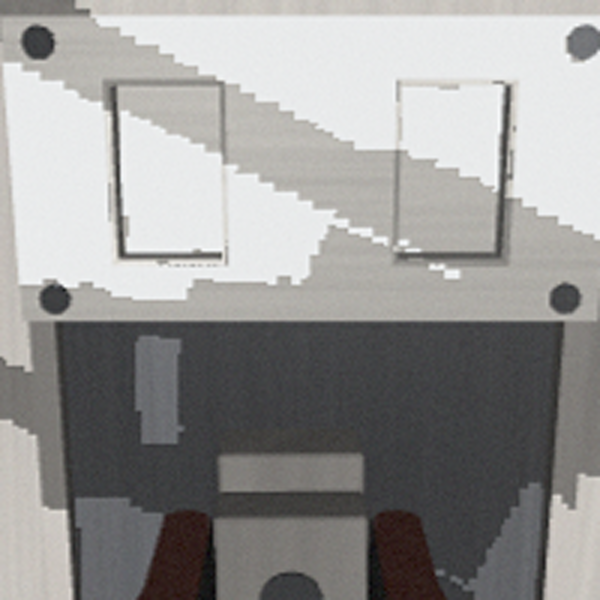

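Run:
```python
from h import *
import pickle
f=pickle.load(open("w8.pkl","rb"));o=lambda a,z:w(f,np.array(a)/3+[180,80],z)*1000
v=np.load("fix.npy");c,q=np.cos(v[2]),np.sin(v[2])
for n,a in dict(L=[(107,82),(223,80),(227,262),(116,262)],R=[(397,82),(517,80),(506,262),(393,262)],S=[(38,42),(583,42),(565,298),(55,298)]).items():
    p=o(a,.036);print(n,p.mean(0).round(1),[round(float(np.hypot(*(p[i]-p[i-1]))),1) for i in range(4)],[round(float(np.degrees(np.arctan2(*(p[j]-p[i])[::-1]))),1) for i,j in((0,1),(3,2),(3,0),(2,1))])
T=env.state()["tool_pos"]*1000
for a,z,h in(([(213,518),(367,518)],.1575,14),([(218,455),(363,455)],.1455,20)):
    p=o(a,z);m=p.mean(0);print("shoe ctr rel TCP",m-T[:2]-[-q*h,c*h],np.hypot(*(p[1]-p[0])),np.degrees(np.arctan2(*(p[1]-p[0])[::-1])))
```

```text
L [ 553.1 -103.9] [44.3, 28.4, 44.7, 28.5] [4.1, 3.2, 93.3, 93.5]
R [624.3 -99.9] [44.3, 29.3, 44.7, 29.0] [4.1, 3.2, 93.5, 93.1]
S [ 588.6 -102.1] [63.0, 131.9, 62.9, 132.1] [3.2, 3.2, 93.3, 93.5]
shoe ctr rel TCP [-0.30711891  1.06995494] 23.47050699495299 3.233877258549755
shoe ctr rel TCP [-0.23298304  0.93416028] 23.43209095748147 3.2259418156043886
```

Request:
jog_arm(
  moves=[
    [55.3,-31,0,0,0,0],
    [55.3,-31,0,0,0,0],
    [55.3,-31,50,0,0,0],
    [55.3,-31,80,0,0,0],
    [55.3,-31,93,0,0,0],
    [55.3,-31,93,0,0,0],
    [55.3,-31,93,0,0,0],
    [55.3,-31,93,0,0,0],
  ],
)

```text
t: 35.1
tool_pos: [0.5547, -0.1065, 0.1342]
orientation: [179.9, 0.1, 93.2]
contact_force: [-0.4, 0.1, -1.6]
grip_width: 0.271
gripper_force: 45.0
```

Run:
```python
from h import *
for i in range(1):
    s=env.state();print(s["t"],s["tool_pos"],s["orientation"],s["contact_force"]);print(delta(553.1,-105,118.5,93.3))
    f=shot();s=env.state();print(s["tool_pos"],delta(553.1,-105,118.5,93.3))
```

```text
35.1 [ 0.55465875 -0.10654892  0.13418693] [1.79857081e+02 6.36051036e-02 9.31629995e+01] [-0.42580602  0.12745144 -1.64021079]
([1.6, -1.5, 15.7], [0.002, 0.001, -0.002])
[ 0.55459168 -0.10659652  0.13420413] ([1.7, -1.4, 15.7], [0.003, 0.001, -0.003])
```

Request:
jog_arm(
  moves=[
    [1.6,-1.5,0,0,0,0],
    [1.6,-1.5,0,0,0,0],
    [1.6,-1.5,4,0,0,0],
    [1.6,-1.5,6,0,0,0],
    [1.6,-1.5,6,0,0,0],
    [1.6,-1.5,6,0,0,0],
  ],
)

```text
t: 35.75
tool_pos: [0.5518, -0.1047, 0.1264]
orientation: [-180.0, -0.0, 93.1]
contact_force: [1.0, 0.4, -1.7]
grip_width: 0.267
gripper_force: 45.0
```

Run:
```python
from h import *
s=env.state();print(s["t"],s["tool_pos"],s["orientation"],s["contact_force"],delta(553.1,-105,118.5,93.3))
```

```text
35.75 [ 0.55177259 -0.10473913  0.12644383] [-1.79972240e+02 -5.45359313e-03  9.31484009e+01] [ 1.04911533  0.39516799 -1.70179145] ([-0.3, 1.3, 7.9], [-0.0, -0.0, -0.003])
```

Request:
jog_arm(
  moves=[
    [-0.3,1.2,0,0,0,0],
    [-0.3,1.2,0,0,0,0],
    [-0.3,1.2,0,0,0,0],
    [-0.3,1.2,0,0,0,0],
  ],
)

```text
t: 36.15
tool_pos: [0.5531, -0.105, 0.1267]
orientation: [180.0, 0.0, 93.2]
contact_force: [-0.0, 0.6, -2.1]
grip_width: 0.272
gripper_force: 45.0
```

Run:
```python
from h import *
s=env.state();print(s["t"],s["tool_pos"],s["orientation"],s["contact_force"],delta(553.1,-105,118.5,93.3))
```

```text
36.15 [ 0.55314234 -0.10501693  0.12670014] [1.79997945e+02 6.82510452e-03 9.31500355e+01] [-0.00914951  0.5728456  -2.13427217] ([0.0, -0.0, 8.2], [0.0, 0.0, -0.003])
```

Shoe bottom is now about 4 mm into the pocket with no contact force. I lower the rest.

Request:
jog_arm(
  moves=[
    [0,0,2,0,0,0],
    [0,0,4,0,0,0],
    [0,0,6,0,0,0],
    [0,0,7.5,0,0,0],
    [0,0,7.5,0,0,0],
    [0,0,7.5,0,0,0],
  ],
)

```text
t: 36.75
tool_pos: [0.5531, -0.105, 0.1191]
orientation: [-180.0, 0.0, 93.2]
contact_force: [0.3, -0.4, -1.7]
grip_width: 0.271
gripper_force: 45.0
```

Request:
jog_arm(
  moves=[
    [0,0,0,0,0,0],
    [0,0,0,0,0,0],
    [0,0,0,0,0,0],
    [0,0,-10,0,0,0],
    [0,0,-50,0,0,0],
    [0,0,-95,0,0,0],
    [157,65,-111,0,0,0],
    [157,65,-111,0,0,0],
    [157,65,-111,0,0,0],
    [157,65,-111,0,0,0],
    [157,65,-111,0,0,0],
    [157,65,-111,0,0,0],
  ],
  claw=150,
)

```text
t: 37.95
tool_pos: [0.6091, 0.0554, 0.2306]
orientation: [-180.0, 0.0, 93.2]
contact_force: [-0.5, -0.3, 0.3]
grip_width: 0.411
gripper_force: 0.0
```

Request:
jog_arm(
  moves=[
    [0,0,0,0,0,0],
    [0,0,0,0,0,0],
    [0,0,0,0,0,0],
  ],
)

```text
t: 38.25
tool_pos: [0.609, 0.0542, 0.2301]
orientation: [-180.0, 0.0, 93.1]
contact_force: [-0.1, 0.5, 0.1]
grip_width: 0.412
gripper_force: 0.0
```

Run:
```python
from h import *
s=env.state();print(s["t"],s["tool_pos"],s["orientation"])
f=shot();save(f,"w9",(200,110,360,270),4)
import pickle;pickle.dump(f,open("w9.pkl","wb"))
```

```text
38.25 [0.609049   0.05419085 0.23007825] [-1.79968525e+02  1.00161181e-02  9.30593437e+01]
```

View pics/w9.png

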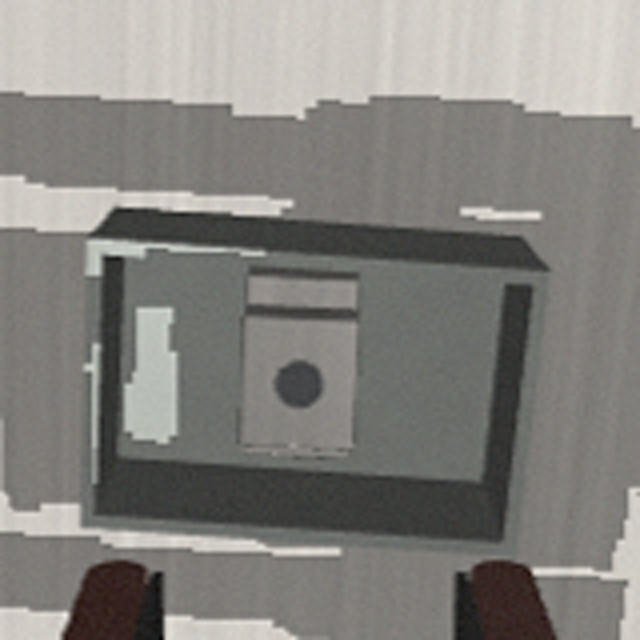

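Case C holds a second stepped shoe: upper face corners (245,317), (357,321), (353,449), (240,447), hole at (298,383).

Run:
```python
from h import *
import pickle
f=pickle.load(open("w9.pkl","rb"))
p=w(f,np.array([(245,317),(357,321),(353,449),(240,447),(298,384)])/4+[200,110],.029)*1000
print(p.round(1).tolist(),p[:4].mean(0))
for i,j in((0,1),(3,2),(3,0),(2,1)):d=p[j]-p[i];print(np.hypot(*d),np.degrees(np.arctan2(d[1],d[0])))
r=w(f,np.array([(88,240),(548,270),(504,549),(82,524)])/4+[200,110],.04)*1000;print("rim",r.round(1).tolist(),r.mean(0))
c=p[:4].mean(0);print(delta(c[0],c[1],97.5,91.5),env.state()["tool_pos"])
```

```text
[[595.2, 67.6], [618.1, 68.0], [619.0, 40.5], [595.3, 39.7], [606.7, 54.0]] [606.89440994  53.96840201]
22.852135035829555 0.9812742678496387
23.681341063721405 2.022151555684711
27.938095425716842 90.17519931040462
27.508538013260402 91.88163748375675
rim [[564.7, 83.8], [653.9, 82.7], [650.8, 24.2], [564.0, 25.0]] [608.37238613  53.92504782]
([-0.2, -2.2, 132.6], [-0.0, 0.0, 0.027]) [0.60912555 0.0543523  0.230066  ]
```

Request:
jog_arm(
  moves=[
    [0,-2,45,0,0,0.03],
    [0,-2,90,0,0,0.03],
    [0,-2,120,0,0,0.03],
    [0,-2,132.5,0,0,0.03],
    [0,-2,132.5,0,0,0.03],
    [0,-2,132.5,0,0,0.03],
    [0,-2,132.5,0,0,0.03],
  ],
)

```text
t: 39.0
tool_pos: [0.6088, 0.0551, 0.0995]
orientation: [179.8, 0.0, 91.4]
contact_force: [0.1, 0.3, 0.5]
grip_width: 0.412
gripper_force: 0.0
```

Request:
jog_arm(
  moves=[
    [0,0,0,0,0,0],
    [0,0,0,0,0,0],
    [0,0,0,0,0,0],
    [0,0,0,0,0,0],
    [0,0,0,0,0,0],
    [0,0,0,0,0,0],
  ],
  claw=255,
  squeeze=45,
)

```text
t: 39.6
tool_pos: [0.6079, 0.0552, 0.0989]
orientation: [179.9, 0.0, 91.4]
contact_force: [-1.3, -1.1, 6.8]
grip_width: 0.268
gripper_force: 45.0
```

Request:
jog_arm(
  moves=[
    [0,0,-15,0,0,0],
    [0,0,-60,0,0,0],
    [0,0,-105,0,0,0],
    [-50,-3,-130,0,0,0],
    [-100,-6,-130,0,0,-0.034],
    [-150,-10,-130,0,0,-0.034],
    [-190,-12,-130,0,0,-0.034],
    [-213,-13,-130,0,0,-0.034],
    [-213,-13,-130,0,0,-0.034],
    [-213,-13,-130,0,0,-0.034],
    [-213,-13,-130,0,0,-0.034],
    [-213,-13,-130,0,0,-0.034],
  ],
)

```text
t: 40.8
tool_pos: [0.5996, -0.1566, 0.2278]
orientation: [-180.0, -0.0, 93.5]
contact_force: [0.6, -0.2, -1.7]
grip_width: 0.271
gripper_force: 45.0
```

Run:
```python
from h import *
s=env.state();print(s["t"],s["tool_pos"],s["orientation"],s["grip_width"]*88)
f=shot();save(f,"w10",(180,80,380,280),3)
import pickle;pickle.dump(f,open("w10.pkl","wb"))
```

```text
40.8 [ 0.59962449 -0.15657548  0.22777995] [-1.79980818e+02 -2.06101864e-02  9.34699912e+01] 23.843043519200037
```

View pics/w10.png

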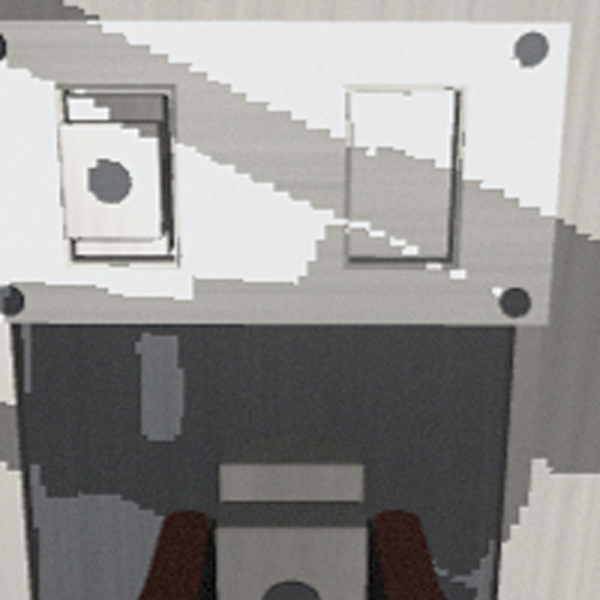

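The first shoe sits seated in the left pocket (crop (110,180)), the second is held, and the right pocket at (403,175) is empty. That was my last allowed picture, so I rely on numbers from here.

Run:
```python
from h import *
import pickle
f=pickle.load(open("w10.pkl","rb"));o=lambda a,z:w(f,np.array(a)/3+[180,80],z)*1000
c,q=np.cos(.058),np.sin(.058)
for n,a in dict(R=[(347,87),(465,86),(458,264),(345,264)],L=[(57,87),(176,86),(180,265),(66,266)]).items():
    p=o(a,.036);print(n,p.mean(0).round(1),[round(float(np.hypot(*(p[i]-p[i-1]))),1) for i in range(4)])
T=env.state()["tool_pos"]*1000
for a,z,h in(([(214,526),(367,526)],.1579,14),([(218,463),(363,463)],.1459,20)):
    p=o(a,z);m=p.mean(0);print("shoe ctr rel TCP",m-T[:2]-[-q*h,c*h],np.degrees(np.arctan2(*(p[1]-p[0])[::-1])))
print(delta(624.8,-98.5,134,93.3))
```

```text
R [624.5 -99.7] [43.9, 29.1, 44.1, 29.2]
L [ 553.  -104.2] [44.4, 29.3, 44.4, 29.5]
shoe ctr rel TCP [-0.14165695 -0.58666255] 3.5086471516134234
shoe ctr rel TCP [-0.17250681 -0.68924754] 3.500850645705779
([56.5, 28.6, 93.8], [-0.0, -0.0, 0.003])
```

Request:
jog_arm(
  moves=[
    [55.9,28.4,0,0,0,0.003],
    [55.9,28.4,0,0,0,0.003],
    [55.9,28.4,50,0,0,0.003],
    [55.9,28.4,80,0,0,0.003],
    [55.9,28.4,92,0,0,0.003],
    [55.9,28.4,92,0,0,0.003],
    [55.9,28.4,92,0,0,0.003],
    [55.9,28.4,92,0,0,0.003],
    [55.9,28.4,92,0,0,0.003],
    [55.9,28.4,92,0,0,0.003],
  ],
)

```text
t: 41.85
tool_pos: [0.6253, -0.1008, 0.1368]
orientation: [179.9, 0.0, 93.2]
contact_force: [0.1, 0.7, -1.9]
grip_width: 0.268
gripper_force: 45.0
```

Request:
jog_arm(
  moves=[
    [0,0,0,0,0,0],
    [0,0,0,0,0,0],
  ],
)

```text
t: 42.05
tool_pos: [0.6248, -0.1006, 0.136]
orientation: [180.0, 0.0, 93.2]
contact_force: [0.0, -0.1, -2.3]
grip_width: 0.269
gripper_force: 45.0
```

Run:
```python
from h import *
s=env.state();print(s["t"],s["tool_pos"],s["orientation"],s["contact_force"],delta(624.65,-99.1,120.5,93.3))
```

```text
42.05 [ 0.62480705 -0.10063286  0.13595665] [1.79982442e+02 1.24830958e-02 9.32025110e+01] [ 0.01632655 -0.05383791 -2.28334409] ([1.5, -0.1, 15.5], [0.0, 0.0, -0.002])
```

Request:
jog_arm(
  moves=[
    [1.4,-0.1,0,0,0,-0.002],
    [1.4,-0.1,3,0,0,-0.002],
    [1.4,-0.1,6,0,0,-0.002],
    [1.4,-0.1,6,0,0,-0.002],
    [1.4,-0.1,6,0,0,-0.002],
    [1.4,-0.1,6,0,0,-0.002],
    [1.4,-0.1,6,0,0,-0.002],
  ],
)

```text
t: 42.75
tool_pos: [0.6246, -0.0992, 0.1297]
orientation: [180.0, 0.0, 93.3]
contact_force: [1.1, 0.0, -1.0]
grip_width: 0.27
gripper_force: 45.0
```

Run:
```python
from h import *
s=env.state();print(s["t"],s["tool_pos"],s["orientation"],s["contact_force"],delta(624.65,-99.1,120,93.3))
```

```text
42.75 [ 0.62464094 -0.09918862  0.12974185] [1.79994537e+02 7.23360260e-03 9.33219125e+01] [ 1.11886287  0.01676071 -1.04257447] ([0.1, 0.0, 9.7], [0.0, 0.0, 0.0])
```

Request:
jog_arm(
  moves=[
    [0,0,3,0,0,0],
    [0,0,6,0,0,0],
    [0,0,9,0,0,0],
    [0,0,9.5,0,0,0],
    [0,0,9.5,0,0,0],
    [0,0,9.5,0,0,0],
  ],
)

```text
t: 43.35
tool_pos: [0.6245, -0.0991, 0.1201]
orientation: [-180.0, 0.0, 93.3]
contact_force: [-0.2, -0.5, -2.1]
grip_width: 0.266
gripper_force: 45.0
```

Request:
jog_arm(
  moves=[
    [0,0,0,0,0,0],
    [0,0,0,0,0,0],
    [0,0,0,0,0,0],
    [0,0,-10,0,0,0],
    [0,0,-50,0,0,0],
    [0,0,-95,0,0,0],
    [0,0,-108,0,0,0],
    [0,0,-108,0,0,0],
  ],
  claw=150,
)

```text
t: 44.15
tool_pos: [0.6263, -0.0995, 0.2317]
orientation: [179.7, 0.1, 93.3]
contact_force: [-1.4, 0.6, -0.2]
grip_width: 0.411
gripper_force: 0.0
```

Request:
jog_arm(
  moves=[
    [-55,-31,0,0,0,0],
    [-55,-31,0,0,0,0],
    [-55,-31,0,0,0,0],
    [-55,-31,0,0,0,0],
  ],
)

```text
t: 44.55
tool_pos: [0.5964, -0.1554, 0.227]
orientation: [-179.9, -0.1, 93.3]
contact_force: [0.6, 0.6, -0.2]
grip_width: 0.413
gripper_force: 0.0
```

Run:
```python
from h import *
s=env.state();print(s["t"],s["tool_pos"],s["orientation"])
f=shot();save(f,"w11")
# seated check: upper-face hole (dark round) of each shoe on top plane z=.050 ; compare image left/right
for n,P in(("L",(552.9,-104.1)),("R",(624.5,-99.7))):
    u,v=np.round(proj(f,[P[0]/1000,P[1]/1000,.05])[0]).astype(int);print(n,u,v)
    g=cv2.cvtColor(f["img"],cv2.COLOR_RGB2GRAY);r=g[v-16:v+17,u-14:u+15]
    for row in r[::2,::2]:print(" ".join(f"{x:3d}" for x in row))
```

```text
44.55 [ 0.59640681 -0.15542996  0.22702778] [-1.79911312e+02 -7.96973550e-02  9.32535271e+01]
L 221 143
236 236 237 235 236 236 236 234 236 238 238 240 159 162 168
236 236 235 238 236 236 237 238 237 237 238 237 238 239 241
235 236 235 236 236 236 238 236 236 236 236 237 237 238 241
235 235 236 237 238 238 236 236 237 236 238 237 237 237 241
236 235 235 236 237 236 237 239 237 237 236 238 236 237 240
233 234 234 238 239 115 119 117 120 214 239 237 237 236 237
233 233 237 242 112 117 120 122 120 116 217 238 237 237 239
232 233 236 241 114 121 121 123 122 126 164 239 237 236 237
232 233 235 242 112 122 122 118 122 122 111 240 236 237 238
233 231 235 241 114 118 122 122 116 120 145 240 237 236 238
230 230 234 236 217 118 119 123 124 120 231 238 237 237 237
232 231 232 236 236 189 137 132 139 228 236 236 235 235 237
231 228 233 232 233 234 238 241 237 237 235 238 238 236 237
231 226 233 234 233 231 234 234 234 234 236 236 238 236 237
228 228 232 235 232 230 234 234 235 234 234 235 235 237 238
226 227 231 231 232 230 232 233 231 234 236 235 235 237 238
224 227 229 231 229 229 230 233 233 
[... 353 characters left out ...]
 140  87  73  84 133 137 135 223 237 236
145 139 144 143 120  81  80  77  82  77 137 145 221 236 236
141 143 145 150  79  82  75  77  79  78 102 146 144 141 147
142 142 140 123  79  77  78  81  82  79  89 147 146 147 150
139 141 146 148  76  84  81  82  78  76  88 147 146 146 146
140 137 147 146  92  77  81  75  79  76 136 145 143 144 147
143 141 142 141 141  96  79  75  78 135 141 144 144 144 152
141 138 141 140 138 144 146 143 144 141 139 142 142 146 144
138 137 140 140 139 139 144 137 137 137 140 143 138 146 144
137 136 142 136 137 139 141 137 138 140 140 143 145 142 150
138 137 141 138 135 139 143 137 138 139 142 141 142 144 139
140 135 141 138 139 138 142 136 134 140 136 141 142 142 141
```

Both shoes' holes appear at the predicted pixels for full seating (L (221,143), R (321,143)). Next, lid C.

Request:
jog_arm(
  moves=[
    [252,-112,0,0,0,0.058],
    [252,-112,0,0,0,0.058],
    [252,-112,0,0,0,0.058],
    [252,-112,0,0,0,0.058],
    [252,-112,0,0,0,0.058],
    [252,-112,0,0,0,0.058],
    [252,-112,0,0,0,0.058],
    [252,-112,0,0,0,0.058],
    [252,-112,0,0,0,0.058],
  ],
)

```text
t: 45.5
tool_pos: [0.4714, 0.0889, 0.2282]
orientation: [180.0, 0.0, 90.0]
contact_force: [0.4, 0.0, -0.3]
grip_width: 0.411
gripper_force: 0.0
```

Run:
```python
from h import *
s=env.state();print(s["t"],s["tool_pos"],s["orientation"])
f=shot();H=handle(f,.033);print(H)
for b in H: print(delta(b[0],b[1],97,b[4]+(180 if b[4]<0 else 0)))
```

```text
45.5 [0.47140411 0.08893605 0.22820439] [1.79950372e+02 1.80747603e-02 9.00040717e+01]
[(508.8, 32.4, 34.2, 11.3, -88.3, [318.0, 274.0]), (432.7, 32.4, 34.3, 13.9, 88.3, [235.0, 275.0]), (469.8, 95.2, 38.3, 13.1, -90.0, [275.0, 200.0])]
([-56.2, 37.3, 131.2], [0.001, 0.0, -0.03])
([-56.2, -38.8, 131.1], [0.001, 0.0, 0.029])
([6.6, -1.7, 131.2], [0.001, 0.0, -0.001])
```

Request:
jog_arm(
  moves=[
    [6,-1.5,45,0,0,0],
    [6,-1.5,90,0,0,0],
    [6,-1.5,118,0,0,0],
    [6,-1.5,131,0,0,0],
    [6,-1.5,131,0,0,0],
    [6,-1.5,131,0,0,0],
  ],
)

```text
t: 46.15
tool_pos: [0.4696, 0.0945, 0.0971]
orientation: [-180.0, 0.0, 89.9]
contact_force: [0.8, -0.2, 0.3]
grip_width: 0.408
gripper_force: 0.0
```

Request:
jog_arm(
  moves=[
    [0,0,0,0,0,0],
    [0,0,0,0,0,0],
    [0,0,0,0,0,0],
    [0,0,0,0,0,0],
    [0,0,0,0,0,0],
    [0,0,0,0,0,0],
  ],
  claw=255,
  squeeze=35,
)

```text
t: 46.75
tool_pos: [0.4695, 0.0952, 0.0979]
orientation: [179.9, 0.0, 90.0]
contact_force: [0.4, -0.9, 6.9]
grip_width: 0.158
gripper_force: 35.0
```

Request:
jog_arm(
  moves=[
    [0,0,-15,0,0,0],
    [0,0,-55,0,0,0],
    [0,0,-85,0,0,0],
    [-40,139,-85,0,0,0],
    [-40,139,-85,0,0,0],
    [-40,139,-85,0,0,0],
    [-40,139,-85,0,0,0],
    [-40,139,-55,0,0,0],
    [-40,139,-50,0,0,0],
    [-40,139,-50,0,0,0],
    [-40,139,-50,0,0,0],
    [-40,139,-50,0,0,0],
  ],
)

```text
t: 47.95
tool_pos: [0.6081, 0.0554, 0.1482]
orientation: [179.9, 0.0, 90.0]
contact_force: [0.5, 0.1, -0.7]
grip_width: 0.155
gripper_force: 35.0
```

Run:
```python
from h import *
s=env.state();print(s["t"],s["tool_pos"],s["orientation"],s["contact_force"],s["grip_width"]*88,delta(608.8,55,130.5,90))
```

```text
47.95 [0.60814572 0.05542344 0.14822388] [1.79922080e+02 6.25554495e-03 9.00162912e+01] [ 0.47666167  0.07034879 -0.68555944] 13.637839067535397 ([-0.4, 0.6, 17.7], [0.001, 0.0, 0.0])
```

Request:
jog_arm(
  moves=[
    [-0.4,0.6,4,0,0,0],
    [-0.4,0.6,8,0,0,0],
    [-0.4,0.6,12,0,0,0],
    [-0.4,0.6,15,0,0,0],
    [-0.4,0.6,16,0,0,0],
    [-0.4,0.6,16,0,0,0],
    [-0.4,0.6,16,0,0,0],
  ],
)

```text
t: 48.65
tool_pos: [0.6083, 0.0548, 0.1319]
orientation: [-180.0, 0.0, 90.0]
contact_force: [-2.7, 0.8, 9.6]
grip_width: 0.159
gripper_force: 35.0
```

Request:
jog_arm(
  moves=[
    [0,0,0,0,0,0],
    [0,0,0,0,0,0],
    [0,0,0,0,0,0],
    [0,0,-10,0,0,0],
    [0,0,-50,0,0,0],
    [0,0,-95,0,0,0],
    [145,-151,-97,0,0,-0.052],
    [145,-151,-97,0,0,-0.052],
    [145,-151,-97,0,0,-0.052],
    [145,-151,-97,0,0,-0.052],
    [145,-151,-97,0,0,-0.052],
    [145,-151,-97,0,0,-0.052],
  ],
  claw=150,
)

```text
t: 49.85
tool_pos: [0.4565, 0.2008, 0.2288]
orientation: [180.0, 0.0, 93.1]
contact_force: [0.6, -0.2, 0.6]
grip_width: 0.408
gripper_force: 0.0
```

Request:
jog_arm(
  moves=[
    [0,0,0,0,0,0],
    [0,0,0,0,0,0],
    [0,0,0,0,0,0],
  ],
)

```text
t: 50.15
tool_pos: [0.4588, 0.199, 0.2282]
orientation: [180.0, 0.0, 92.9]
contact_force: [-0.3, 1.0, 0.0]
grip_width: 0.411
gripper_force: 0.0
```

Run:
```python
from h import *
s=env.state();print(s["t"],s["tool_pos"],s["orientation"])
f=shot();H=handle(f,.033);print(H)
for b in H: print(delta(b[0],b[1],97,b[4]+(180 if b[4]<0 else 0)))
```

```text
50.15 [0.4588268  0.19896283 0.22815278] [1.79967980e+02 1.15838652e-02 9.28808422e+01]
[(499.4, 144.5, 34.2, 12.2, -85.4, [319.0, 273.0]), (414.6, 140.2, 33.9, 31.3, -87.1, [225.0, 278.0]), (456.8, 205.2, 38.4, 13.0, -86.8, [275.0, 200.0])]
([-56.5, 38.0, 131.1], [0.0, 0.0, -0.03])
([-56.5, -46.9, 131.1], [0.0, 0.0, -0.0])
([6.3, -1.5, 131.0], [0.0, 0.0, -0.006])
```

Request:
jog_arm(
  moves=[
    [6,-1.5,45,0,0,-0.003],
    [6,-1.5,90,0,0,-0.003],
    [6,-1.5,118,0,0,-0.003],
    [6,-1.5,131,0,0,-0.003],
    [6,-1.5,131,0,0,-0.003],
    [6,-1.5,131,0,0,-0.003],
  ],
)

```text
t: 50.8
tool_pos: [0.4562, 0.2054, 0.0972]
orientation: [-180.0, 0.0, 93.1]
contact_force: [1.0, 1.5, 0.5]
grip_width: 0.413
gripper_force: 0.0
```

Request:
jog_arm(
  moves=[
    [0,0,0,0,0,0],
    [0,0,0,0,0,0],
    [0,0,0,0,0,0],
    [0,0,0,0,0,0],
    [0,0,0,0,0,0],
    [0,0,0,0,0,0],
  ],
  claw=255,
)

```text
t: 51.4
tool_pos: [0.4563, 0.2059, 0.098]
orientation: [179.9, -0.0, 93.2]
contact_force: [0.1, -0.7, 6.7]
grip_width: 0.155
gripper_force: 35.0
```

Request:
jog_arm(
  moves=[
    [0,0,-15,0,0,0],
    [0,0,-55,0,0,0],
    [0,0,-85,0,0,0],
    [-6,131,-85,0,0,0],
    [-6,131,-85,0,0,0],
    [-6,131,-85,0,0,0],
    [-6,131,-85,0,0,0],
    [-6,131,-55,0,0,0],
    [-6,131,-50,0,0,0],
    [-6,131,-50,0,0,0],
    [-6,131,-50,0,0,0],
    [-6,131,-50,0,0,0],
  ],
)

```text
t: 52.6
tool_pos: [0.587, 0.2072, 0.1482]
orientation: [179.9, -0.0, 93.2]
contact_force: [-0.2, -0.0, -1.9]
grip_width: 0.159
gripper_force: 35.0
```

Run:
```python
from h import *
s=env.state();print(s["t"],s["tool_pos"],s["orientation"],s["contact_force"],s["grip_width"]*88,delta(588.5,206,131.5,93))
```

```text
52.6 [0.58701912 0.20717054 0.14821083] [ 1.79926185e+02 -9.18565492e-03  9.31651925e+01] [-0.21921855 -0.01397635 -1.89376022] 13.97109979515159 ([-1.3, 1.4, 16.7], [0.001, -0.0, 0.003])
```

Request:
jog_arm(
  moves=[
    [-0.5,1.3,4,0,0,0],
    [-0.5,1.3,8,0,0,0],
    [-0.5,1.3,12,0,0,0],
    [-0.5,1.3,15,0,0,0],
    [-0.5,1.3,16,0,0,0],
    [-0.5,1.3,16,0,0,0],
    [-0.5,1.3,16,0,0,0],
  ],
)

```text
t: 53.3
tool_pos: [0.5879, 0.2065, 0.132]
orientation: [-180.0, 0.0, 93.2]
contact_force: [-2.7, -0.4, 7.5]
grip_width: 0.159
gripper_force: 35.0
```

Request:
jog_arm(
  moves=[
    [0,0,0,0,0,0],
    [0,0,0,0,0,0],
    [0,0,0,0,0,0],
    [0,0,-10,0,0,0],
    [0,0,-50,0,0,0],
    [0,0,-95,0,0,0],
    [111,-141,-97,0,0,0.142],
    [111,-141,-97,0,0,0.142],
    [111,-141,-97,0,0,0.142],
    [111,-141,-97,0,0,0.142],
    [111,-141,-97,0,0,0.142],
    [111,-141,-97,0,0,0.142],
  ],
  claw=150,
)

```text
t: 54.5
tool_pos: [0.4413, 0.31, 0.2289]
orientation: [179.9, -0.0, 85.1]
contact_force: [-0.2, 0.3, -0.9]
grip_width: 0.412
gripper_force: 0.0
```

Request:
jog_arm(
  moves=[
    [0,0,0,0,0,0],
    [0,0,0,0,0,0],
    [0,0,0,0,0,0],
  ],
)

```text
t: 54.8
tool_pos: [0.4422, 0.3091, 0.2281]
orientation: [180.0, 0.0, 84.9]
contact_force: [-0.2, 0.2, -0.3]
grip_width: 0.415
gripper_force: 0.0
```

Run:
```python
from h import *
s=env.state();print(s["t"],s["tool_pos"],s["orientation"])
f=shot();H=handle(f,.033);print(H)
for b in H: print(delta(b[0],b[1],97,b[4]+(180 if b[4]<0 else 0)))
```

```text
54.8 [0.44224354 0.30905642 0.22810215] [1.79987022e+02 4.40871109e-03 8.49339099e+01]
[(474.7, 249.5, 34.2, 12.2, 86.7, [319.0, 273.0]), (390.5, 257.8, 36.5, 30.5, 83.2, [227.0, 271.0]), (441.1, 315.5, 38.3, 12.7, 85.2, [275.0, 200.0])]
([-56.5, 37.8, 131.0], [0.0, 0.0, -0.031])
([-55.6, -46.8, 131.0], [0.0, 0.0, 0.03])
([6.3, -1.5, 131.0], [0.0, 0.0, -0.005])
```

Request:
jog_arm(
  moves=[
    [6,-1.5,45,0,0,0],
    [6,-1.5,90,0,0,0],
    [6,-1.5,118,0,0,0],
    [6,-1.5,131,0,0,0],
    [6,-1.5,131,0,0,0],
    [6,-1.5,131,0,0,0],
  ],
)

```text
t: 55.45
tool_pos: [0.4411, 0.3159, 0.0979]
orientation: [179.9, -0.0, 85.0]
contact_force: [0.8, -0.5, 0.7]
grip_width: 0.413
gripper_force: 0.0
```

Request:
jog_arm(
  moves=[
    [0,0,0,0,0,0],
    [0,0,0,0,0,0],
    [0,0,0,0,0,0],
    [0,0,0,0,0,0],
    [0,0,0,0,0,0],
    [0,0,0,0,0,0],
  ],
  claw=255,
)

```text
t: 56.05
tool_pos: [0.4409, 0.316, 0.0981]
orientation: [179.9, -0.0, 85.0]
contact_force: [-0.0, -1.0, 6.8]
grip_width: 0.152
gripper_force: 35.0
```

Request:
jog_arm(
  moves=[
    [0,0,-15,0,0,0],
    [0,0,-55,0,0,0],
    [0,0,-85,0,0,0],
    [22,128,-85,0,0,0],
    [22,128,-85,0,0,0],
    [22,128,-85,0,0,0],
    [22,128,-85,0,0,0],
    [22,128,-55,0,0,0],
    [22,128,-50,0,0,0],
    [22,128,-50,0,0,0],
    [22,128,-50,0,0,0],
    [22,128,-50,0,0,0],
  ],
)

```text
t: 57.25
tool_pos: [0.5699, 0.3268, 0.1483]
orientation: [179.9, -0.0, 85.0]
contact_force: [0.0, 0.2, -2.3]
grip_width: 0.157
gripper_force: 35.0
```

Run:
```python
from h import *
import pickle
s=env.state();print(s["t"],s["tool_pos"],s["orientation"],s["contact_force"],s["grip_width"]*88,delta(570.1,326,131.5,85))
f=pickle.load(open("w6.pkl","rb"));r=w(f,[(203,108),(294,108),(291,166),(206,166)],.04)*1000;print(r.mean(0))
```

```text
57.25 [0.56987472 0.32684536 0.1482679 ] [ 1.79930661e+02 -3.67316963e-02  8.50331778e+01] [ 0.01299574  0.23631299 -2.2644728 ] 13.829923345385552 ([-0.8, 0.3, 16.8], [0.001, -0.001, 0.001])
[570.41315911 322.59393305]
```

Request:
jog_arm(
  moves=[
    [-1.6,0.3,4,0,0,0],
    [-1.6,0.3,8,0,0,0],
    [-1.6,0.3,12,0,0,0],
    [-1.6,0.3,15,0,0,0],
    [-1.6,0.3,16,0,0,0],
    [-1.6,0.3,16,0,0,0],
    [-1.6,0.3,16,0,0,0],
  ],
)

```text
t: 57.95
tool_pos: [0.5697, 0.3248, 0.1321]
orientation: [-180.0, 0.0, 85.0]
contact_force: [-3.4, -1.9, 8.4]
grip_width: 0.159
gripper_force: 35.0
```

Request:
jog_arm(
  moves=[
    [0,0,0,0,0,0],
    [0,0,0,0,0,0],
    [0,0,0,0,0,0],
    [0,0,-10,0,0,0],
    [0,0,-50,0,0,0],
    [0,0,-100,0,0,0],
    [0,0,-149,0,0,0],
    [0,0,-149,0,0,0],
    [0,0,-149,0,0,0],
  ],
  claw=150,
)

```text
t: 58.85
tool_pos: [0.5706, 0.3252, 0.2824]
orientation: [179.8, -0.1, 85.0]
contact_force: [-0.2, -0.0, -0.4]
grip_width: 0.41
gripper_force: 0.0
```

Run:
```python
from h import *
s=env.state();print(s["t"],s["tool_pos"],s["orientation"])
f=shot();print(handle(f,.067))
f2=shot("scene")
for l in["lid_a_handle","scraper_grip","case_a_mouth","shoe_0_mid","chip_0_mid"]:print(l,[(np.round(d["point"],3).tolist(),round(d["p"],2)) for d in env.look_for(l,f2)])
i=f2["img"]; save(f2,"sc_end")
```

```text
58.85 [0.57056933 0.32521184 0.28235097] [ 1.79799982e+02 -1.03807234e-01  8.50174932e+01]
[(603.1, 255.6, 38.0, 12.9, -84.8, [318.0, 273.0]), (515.1, 263.9, 36.3, 33.4, 85.0, [226.0, 274.0]), (569.3, 324.4, 38.6, 12.3, 85.0, [275.0, 202.0])]
lid_a_handle [([0.616, 0.052, 0.043], 0.96), ([0.58, 0.322, 0.045], 0.62)]
scraper_grip [([0.58, 0.321, 0.046], 0.63), ([0.414, -0.214, 0.027], 0.53)]
case_a_mouth [([0.653, 0.055, 0.017], 0.88), ([0.745, 0.285, 0.015], 0.59), ([0.323, 0.051, 0.015], 0.57), ([0.702, 0.473, 0.018], 0.56), ([0.414, -0.216, 0.027], 0.39)]
shoe_0_mid [([0.629, -0.103, 0.048], 0.72)]
chip_0_mid [([0.398, -0.214, 0.008], 0.66), ([0.616, 0.052, 0.044], 0.28)]
```

Request:
jog_arm(
  moves=[
    [-117,28,0,0,0,0],
    [-117,28,0,0,0,0],
    [-117,28,0,0,0,0],
    [-117,28,0,0,0,0],
    [-117,28,0,0,0,0],
    [-117,28,0,0,0,0],
  ],
)

```text
t: 59.8
tool_pos: [0.5874, 0.207, 0.2798]
orientation: [-180.0, -0.0, 85.1]
contact_force: [0.1, -0.3, -0.2]
grip_width: 0.413
gripper_force: 0.0
```

Run:
```python
from h import *
print(env.state()["tool_pos"],handle(shot(),.067))
```

```text
[0.58739173 0.20699774 0.27984225] [(621.1, 138.8, 36.1, 13.0, 85.1, [318.0, 274.0]), (541.4, 145.6, 36.5, 13.0, 83.3, [235.0, 273.0]), (587.8, 205.8, 38.7, 13.2, -86.8, [278.0, 203.0])]
```

Request:
jog_arm(
  moves=[
    [-150,33,0,0,0,0],
    [-150,33,0,0,0,0],
    [-150,33,0,0,0,0],
    [-150,33,0,0,0,0],
    [-150,33,0,0,0,0],
    [-150,33,0,0,0,0],
  ],
)

```text
t: 60.45
tool_pos: [0.6073, 0.0552, 0.2801]
orientation: [-180.0, -0.0, 85.1]
contact_force: [-0.6, 0.8, 0.1]
grip_width: 0.415
gripper_force: 0.0
```

Run:
```python
from h import *
s=env.state();print(s["tool_pos"],handle(shot(),.067),s["t"])
# scraper: orange grip in the top picture
f=shot("top");hsv=cv2.cvtColor(f["img"],cv2.COLOR_RGB2HSV)
m=(hsv[...,0]<18)&(hsv[...,1]>120)&(hsv[...,2]>90);print("scraper",blobs(f,m,.05,15))
# bright specks left on the dark apron, scene picture
v=np.load("fix.npy");c,q=np.cos(v[2]),np.sin(v[2])
g=shot("scene");P=[(v[0]+c*x-q*y,v[1]+q*x+c*y,.02) for x,y in((-.06,-.074),(-.06,.072),(.06,.072),(.06,-.074))]
for n,h in(("scene",g),("top",f)):
    k=np.zeros((420,560),np.uint8);cv2.fillPoly(k,[np.int32(proj(h,P))],1);G=h["img"].max(2)[k>0];print(n,k.sum(),np.percentile(G,[1,50,95,99,100]))
```

```text
[0.60726748 0.05516855 0.28005132] [(630.1, -23.5, 49.0, 33.4, 42.5, [308.0, 280.0]), (551.7, -4.6, 38.9, 32.4, 83.4, [225.0, 273.0]), (607.9, 54.7, 38.8, 13.0, -90.0, [278.0, 202.0])] 60.45
scraper [(389.4, -220.2, 48.0, 20.8, 5.6, [380.0, 268.0]), (601.5, 35.8, 41.1, 12.8, -75.6, [286.0, 194.0]), (606.5, 87.4, 31.6, 11.4, 61.8, [267.0, 192.0])]
scene 2254 [ 86.  89. 119. 156. 159.]
top 2200 [ 80.    83.    89.   125.02 159.  ]
```

Run:
```python
from h import *
v=np.load("fix.npy");c,q=np.cos(v[2]),np.sin(v[2])
for n in("scene","top"):
    h=shot(n);yy,xx=np.mgrid[:420,:560];W=w(h,np.c_[xx.ravel(),yy.ravel()],.02)-v[:2]
    L=W@np.array([[c,-q],[q,c]])*1000;m=(abs(L[:,0])<64)&(L[:,1]>-77)&(L[:,1]<76)&(h["img"].max(2).ravel()>105)
    k,_,st,ce=cv2.connectedComponentsWithStats(m.reshape(420,560).astype(np.uint8))
    for i in range(1,k):
        s=_.ravel()==i;print(n,st[i,4],L[s].min(0).round(),L[s].max(0).round())
    t=(abs(L[:,0])<71)&(L[:,1]>-165)&(L[:,1]<-78)&(h["img"].max(2).ravel()>200)
    k,_,st,ce=cv2.connectedComponentsWithStats(t.reshape(420,560).astype(np.uint8))
    print("trough",[(st[i,4],L[_.ravel()==i].mean(0).round().tolist()) for i in range(1,k)])
```

```text
scene 24 [-62.  74.] [23. 74.]
scene 241 [ 40. -77.] [64. 76.]
trough []
top 58 [-63.  72.] [62. 76.]
trough []
```

```bash
python3 -c "
from station import env
print(env.job_done())"
```

```text
the job is handed in; nothing more can be done
None
```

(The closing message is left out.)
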